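Turn over heel lifts, stack them on the heel base and gauge the stack

TASK

The cement on the heel lifts has dried: turn every lift on the bench over so that its scored face is down and stack them all on the heel base in the jig, each flush with the base all round and with its round end over the base's round end. Then stand the bridge gauge on the jig plate, its legs either side of the stack and its sprung foot down on the middle of the stack, and let go of it so that it reads the height. Finally put the gauge back upright in the middle of its plywood board, leaving the stack flush and the other things where they are.

Things in the scene. Friction and masses are not known exactly. Their poses are not given: they have to be found in the camera images.
- jig: Heel jig fixed to the bench: steel plate 160 (x) x 170 x 10 mm with, in its middle, the dark brown heel base, a D-shaped block 30 mm tall of the lifts' outline (84 x 60 mm). Origin: centre of the plate's underside, on the bench; x axis towards the base's round end (roughly to the robot's right, -y), z up. Plate top 10 mm, base top 40 mm above the bench.
- jig_top (a point): Centre (mid length and width) of the heel base's top face, 40 mm above the bench; axes as the jig.
- jig_round (a point): Tip of the base's round end at its top face, 42 mm along the jig's x from jig_top.
- lift1: D-shaped heel lift of brown leatherboard, 84 mm long, 60 wide, 16 thick, about 0.1 kg, lying on the bench scored face up. Origin: centre (mid length and width) of the SMOOTH face; x axis towards the round end, z out through the scored face (up at the start, down once turned over: the origin is then on the upper face). None if absent (two or three lifts are there).
- lift2: Another heel lift, the same in every way as lift1. Outline: one end (the breast) is straight across, the other a half circle of radius 30 mm; the sides are straight and parallel over the 54 mm next to the breast. At the start the round end points roughly to the robot's left (+y). May be absent.
- lift3: Another heel lift, the same as lift1. The scored face shows a dark crosshatch, the other is smooth and plain. A lift can stand by itself on its straight breast edge. May be absent.
- lift1_round (a point): Tip of lift1's round end at mid thickness, 42 mm along its x from its centre.
- lift2_round (a point): Tip of lift2's round end at mid thickness, 42 mm along its x from its centre.
- lift3_round (a point): Tip of lift3's round end at mid thickness, 42 mm along its x from its centre.
- board: Plywood board fixed to the bench, 150 (x) x 180 (y) x 10 mm, the gauge's parking place, on which the gauge starts. Origin: centre of its underside, z up; its top is 10 mm above the bench.
- gauge: Loose bridge gauge, 0.5 kg, 157 mm tall: two steel runners 80 (x) x 14 x 14 mm, centred 57 mm either side in y (100 mm clear between), each with a leg, joined by a bridge 124 mm long, its underside 100 mm above the runners' undersides. Origin: on the centre line at the level of the runners' undersides; z up, y from leg to leg.
- gauge_grip (a point): Middle of the gauge's black handle block, 26 (x) x 36 (y) mm, which reaches from 112 to 157 mm above the runners' undersides; this point is 135 mm above them, on the centre line.
- hammer: Bystander: hammer lying on the bench beyond the work; leave it alone.
- last: Bystander: green shoe last on the bench beyond the work, about 220 mm long; leave it alone.
- gauge_foot (a joint): Height the gauge's sprung foot is pushed up, m. 0: fully down, the foot disc (28 mm across, on the centre line) 40 mm above the runners' undersides; at most 0.055. Spring 50 N/m, too weak to lift the gauge. On the jig plate the gauge reads 0.022 over two lifts and 0.038 over three.
Things that resemble listed ones, but are neither listed nor needed, are in the scene too. What is shaped like the lift1 but blue is not meant.

How it is judged (in metres and radians):
On the way, in this order (a step that is already met when the one before it is completed fails the run):
1. every lift present lies turned over (scored face down), flush on the heel base, let go (horizontal distance between each of lift1, lift2, lift3 and jig_top below 0.006 m and horizontal distance between each of lift1_round, lift2_round, lift3_round and jig_round below 0.007 m and angle between each of lift1, lift2, lift3's own z axis and vertical above 3.05 rad and linear speed of each of lift1, lift2, lift3 below 0.02 m/s and contact force between the fingers and lift1 below 0.1 N and contact force between the fingers and lift2 below 0.1 N and contact force between the fingers and lift3 below 0.1 N), for 0.4 s.
2. the gauge stands by itself on the jig plate over the stack, its foot pushed up by the stack (horizontal distance between gauge and jig_top below 0.012 m and z of gauge in the frame of jig below 0.014 m and angle between gauge's own z axis and vertical below 0.06 rad and value of joint gauge_foot above 0.017 m and contact force between the fingers and gauge below 0.1 N and linear speed of gauge below 0.02 m/s), for 0.4 s.
At the end, for the whole second after the job is handed in: Every lift lies scored face down in one stack on the heel base, its centre within 6 mm of the base's centre line and its round tip within 7 mm of the base's; the gauge stands upright on its board, within 30 mm of the board's centre; all at rest and let go (all of step 1 and horizontal distance between gauge and board below 0.03 m and z of gauge in the frame of board below 0.014 m and angle between gauge's own z axis and vertical below 0.06 rad and linear speed of gauge below 0.02 m/s); the robot touches nothing.
It fails at once if hammer knocked away (distance of hammer from where it was at the start of the episode above 0.05 m).
It fails at once if last knocked away (distance of last from where it was at the start of the episode above 0.05 m).
Of lift1, lift2, lift3 only 2 to 3 are there at a start; the rules pass over those that are not, and their reading is None.
At some moment in a run one of gauge may be knocked a few centimetres aside while the robot is not near it.
Once in a run the grip may slacken for a moment while it holds something.
It also fails if it takes over 210 s, if anything falls off the work surface, if the arm or the gripper's body presses on something with over 40 N, if the wrist force passes 120 N, or if a joint passes its speed limit or range.

ROBOT

A 7-joint arm with a two-finger parallel gripper is mounted at the origin on the work surface. World frame = base frame: x ahead of the robot, y to its left, z up, the work surface at z = 0. Lengths are in mm, angles in rad, forces in N, time in s.
With the tool pointing down it reaches from about 425 to 825 mm from the base axis. Payload 3.6 kg.
Tool frame: the origin (TCP) lies midway between the tips of the shut fingers; the grasp point (between the pads) lies 19 mm behind it; z points along the fingers, y is the line along which they close (so a half turn about z gives the same grasp; the last joint's range is limited). The gripper opens to 93 mm and grips with 3 to 60 N. Pads are 15 mm wide; open, the fingers measure 128 mm over their backs; the gripper's body (75 mm by 188 mm) begins 65 mm behind the grasp point.
Start: joints at [1.319, 0.615, -0.013, 1.423, 0.008, 1.103, -0.04], TCP at [144.907, -633.612, 218.64] pointing down, gripper open.
Joint ranges: [-3.12, 3.12], [-0.3, 2.06], [-1.34, 1.32], [0.26, 2.42], [-1.36, 4.5], [0.01, 1.98], [-2.84, 2.84]. Speed limits (rad/s): [2.79, 2.79, 3.14, 3.14, 3.14, 3.14, 3.14].

INTERFACE

Orientations are given as [roll, pitch, yaw] about the fixed x, y, z axes, in that order (R = Rz(yaw) Ry(pitch) Rx(roll)).
In Python, from plant import * gives the robot as it stands.
- The arm moves only by the tool drive_tool, never from a script. Its argument "commands" is a list of rows, each a list of 7 numbers: the shift along the tool's x, y, z as a fraction of full scale, then the turn, a rotation vector about the tool's x, y, z as a fraction of full scale, then the finger opening in mm, from 0 to 93. A call has 1 to 20 rows; each row shifts and turns the commanded pose from where the row before left it, along the tool's axes as they then stand; what a row does not reach is not made up. Full scale, the value 1, is 0.025 m for a shift and 8 degrees for a turn. A row lasts 1/10 s, in which the tool goes at most 50 mm and 8.59 degrees, less where a joint would pass 70% of its speed; a pose out of reach is approached as far as the arm can. A call with a number of a shift or a turn outside -1 to 1 is refused whole. A call with a gripper value outside its range is refused whole. The fingers move at their own pace and stop on an object; the grip force is fixed at half the most. Time passes only in rows, so rows that do not move let the fingers close. It gives the time, the measured TCP pose, the force, the opening and the grip force at its end, in the units of the state.
- read_state(): the state, without advancing time (a new reading comes with each control period).
- capture(name): name is "scene" or "top" or "wrist"; returns a dict with "frame" (480x640x3 uint8, red, green, blue), "range_z" (480x640 float32, mm along the optical axis (not along the pixel's ray), 0 where there is no reading), "intrinsics" (3x3 intrinsics, pixels), "k1" (the pictures are not rectified: a ray, as slopes to the right and down, at radius r is drawn at 1 + k1 r^2 times it, then the intrinsics apply), "eye" and "rotation" of the camera in the world. Camera axes: x right, y down, z forward; pixel columns grow to the right and rows downward; lengths in mm; the calibration is good to about 2 mm. A picture is of the moment at which its call begins.
- close_job(): hands the job in; it is judged then, once.
The state is a dict: "t": time; "joint_pos": joint angles; "qvel": joint speeds; "effort": joint torques, N m; "ee_pos": TCP position; "eef_rot": TCP orientation; "wrist_force": force on the tool from outside, world axes, zero at the start; "moment": the same for the moment, N m; "opening": finger opening in mm; "gripper_force": force on a finger pad.
Only numpy, scipy, OpenCV 4.12 (cv2) and the standard library are available. Lean on these libraries where they do the work, as an engineer would, in place of code of your own. Each camera call takes 0.05 s, during which the arm holds its last target. There are 200 camera calls.

## Working session

There is one attempt and no reset: what is moved stays moved. The work goes in short steps, Python scripts to look and compute and a tool call to move; the robot and the scene stay as the last step left them, time stands still between calls to the robot, and variables do not carry over. Pictures are saved under pics/ and viewed, at most 14 in all, crops included, and the job is handed in when it is done.

Besides the shell and the picture viewer there is one more tool, called after "Call:" by a JSON object that holds its "fn" and its "kwargs", one argument or row to a line. drive_tool: Moves the arm, as the interface text tells. Shift numbers are shares of 0.025 m and turn numbers shares of 8 degrees, none past 1 either way. Its arguments: {"type":"object","properties":{"commands":{"type":"array","items":{"type":"array","items":{"type":"number"}}}},"required":["commands"]}

```bash
ls; mkdir -p pics; cat > h.py <<'E'
from plant import *
import numpy as np, cv2
from scipy.spatial.transform import Rotation as R
def save(c,n): cv2.imwrite('pics/'+n+'.png',c['frame'][:,:,::-1])
def rays(c,uv):
    uv=np.array(uv,float).reshape(-1,1,2)
    K=np.array(c['intrinsics']);k=c['k1']
    p=cv2.undistortPoints(uv,K,np.array([k,0,0,0,0.])).reshape(-1,2)
    return np.c_[p,np.ones(len(p))]@np.array(c['rotation']).T
def onz(c,uv,z):
    d=rays(c,uv);e=np.array(c['eye']);t=(z-e[2])/d[:,2]
    return e+d*t[:,None]
def cloud(c):
    z=c['range_z'];v,u=np.mgrid[:480,:640]
    d=rays(c,np.c_[u.ravel(),v.ravel()])
    return (np.array(c['eye'])+d*z.ravel()[:,None]).reshape(480,640,3)
E
python3 - <<'E'
from h import *
s=read_state();print({k:np.round(v,3) for k,v in s.items()})
for n in('scene','top','wrist'):
    c=capture(n);save(c,n+'0');print(n,np.round(c['eye']),np.round(c['rotation'],3).tolist(),np.round(c['intrinsics'],1).tolist(),c['k1'])
    np.save(n+'0.npy',c,allow_pickle=True)
E
```

```text
pics
{'t': np.float64(0.0), 'joint_pos': array([ 1.319,  0.616, -0.013,  1.425,  0.008,  1.103, -0.04 ]), 'qvel': array([ 0.001, -0.   , -0.001,  0.   , -0.001, -0.   , -0.   ]), 'effort': array([ 0.0000e+00, -4.5893e+01,  2.0900e-01, -1.6574e+01, -6.1000e-02,
        2.1000e-02,  0.0000e+00]), 'ee_pos': array([ 144.733, -632.871,  217.501]), 'eef_rot': array([-3.139,  0.   ,  0.225]), 'wrist_force': array([-0.291,  0.116, -0.372]), 'moment': array([-0.005, -0.013, -0.019]), 'gripper_force': np.float64(0.0), 'opening': np.float64(92.86)}
scene [1500.   47.  876.] [-2.288, 0.009, 1.628] [[460.8, 0.0, 315.6], [0.0, 460.8, 235.1], [0.0, 0.0, 1.0]] -0.025915382292671554
top [ 376.  -39. 1205.] [-2.941, 0.005, -1.58] [[531.9, 0.0, 319.2], [0.0, 531.9, 242.2], [0.0, 0.0, 1.0]] -0.12235553506065226
wrist [ 220. -618.  383.] [2.865, 0.002, -1.346] [[374.4, 0.0, 314.9], [0.0, 374.4, 236.6], [0.0, 0.0, 1.0]] -0.04472237532302195
```

```bash
sed -i "s/np.array(c\['rotation'\]).T/R.from_euler('xyz',c['rotation']).as_matrix().T/" h.py
```

```text
(no output)
```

View pics/top0.png

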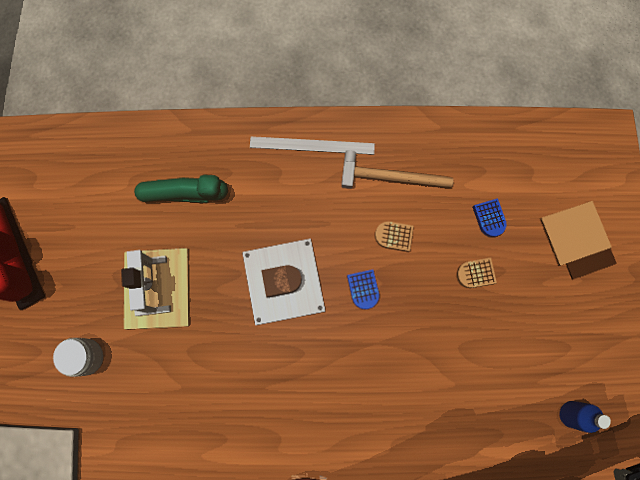

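View pics/scene0.png

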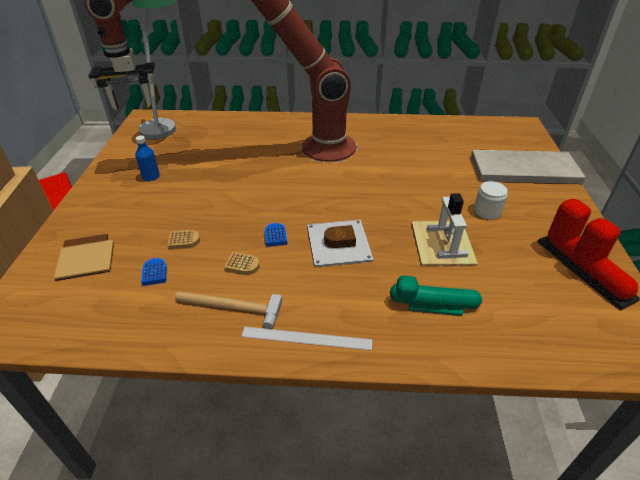

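```bash
cat > m.py <<'E'
from h import *
def outline(c,roi,fn,z,sc=4):
    x0,y0,x1,y1=roi
    f=c['frame'][y0:y1,x0:x1];hsv=cv2.cvtColor(f,cv2.COLOR_RGB2HSV).astype(int)
    m=fn(f.astype(int),hsv).astype(np.uint8)*255
    m=cv2.morphologyEx(m,cv2.MORPH_CLOSE,np.ones((7,7)))
    cs,_=cv2.findContours(m,cv2.RETR_EXTERNAL,cv2.CHAIN_APPROX_NONE)
    k=max(cs,key=cv2.contourArea).reshape(-1,2)+[x0,y0]
    P=onz(c,k,z)[:,:2].astype(np.float32)
    return k,P
def dshape(P,hint):
    (cx,cy),(w,h),a=cv2.minAreaRect(P)
    b=cv2.boxPoints(((cx,cy),(w,h),a))
    e=[b[1]-b[0],b[2]-b[1]];l=max(e,key=np.linalg.norm);u=l/np.linalg.norm(l)
    if u@np.array(hint)<0:u=-u
    return np.round([cx,cy],1),np.round(sorted([w,h]),1),round(float(np.degrees(np.arctan2(u[1],u[0]))),1)
E
python3 - <<'E'
from m import *
c=np.load('top0.npy',allow_pickle=True).item()
s=np.load('scene0.npy',allow_pickle=True).item()
for n,p in dict(l1=(395,236),l2=(477,273),base=(283,281),pl=(310,300),bench=(300,380),board=(180,315)).items():
    print(n,c['frame'][p[1],p[0]],c['range_z'][p[1],p[0]],np.round(cloud(c)[p[1],p[0]],1))
f=c['frame']
print(f[225,365:420:3].tolist())
tan=lambda f,h:(f[...,0]>170)&(f[...,1]>115)
for r in((365,210,425,262),(447,248,507,297)):
    k,P=outline(c,r,tan,16);print(dshape(P,(0,1)),len(k),k.min(0),k.max(0))
k,P=outline(c,(225,225,345,340),lambda f,h:(h[...,1]<60)&(h[...,2]>120),10);print('plate',cv2.minAreaRect(P),k.min(0),k.max(0))
k,P=outline(c,(255,260,312,302),lambda f,h:(h[...,1]>70),40);print('base',dshape(P,(0,-1)),k.min(0),k.max(0))
k,P=outline(c,(100,225,215,345),lambda f,h:(h[...,1]>60)&(h[...,2]>120)&(f[...,1]>150),10);print('board',cv2.minAreaRect(P),k.min(0),k.max(0))
k,P=outline(c,(115,255,150,300),lambda f,h:h[...,2]<60,167);print('handle',cv2.minAreaRect(P),k.min(0),k.max(0))
b=f[220:345,100:215];cv2.imwrite('pics/cropg.png',cv2.resize(np.hstack([b,f[220:345,225:340]])[:,:,::-1],None,fx=3,fy=3))
E
```

```text
l1 [175 132  84] 1212.8359 [ 629.3 -208.3   18.1]
l2 [110  85  55] 1199.4119 [ 542.2 -394.2   13.5]
base [141  96  67] 1169.9662 [525.5  45.5  41.6]
pl [196 195 190] 1193.3113 [486.  -13.    9.5]
bench [138  81  42] 1163.9833 [309.6  10.3   3.7]
board [194 170 110] 1184.1592 [453.6 279.9  13.2]
[[157, 95, 51], [158, 93, 51], [159, 95, 52], [157, 94, 49], [154, 90, 48], [195, 144, 92], [180, 132, 83], [80, 52, 32], [65, 38, 21], [175, 132, 83], [109, 89, 55], [203, 153, 96], [174, 125, 76], [192, 141, 88], [197, 148, 91], [182, 127, 75], [159, 97, 53], [151, 88, 46], [149, 87, 45]]
(array([ 632.9, -205.2]), array([59.6, 81.5]), 79.8) 104 [376 222] [412 250]
(array([ 542.5, -391.5]), array([59. , 83.2]), 98.6) 103 [459 258] [496 286]
plate ((529.6175537109375, 47.866661071777344), (170.1533966064453, 159.60739135742188), 10.834118843078613) [243 239] [324 324]
base (array([528.5,  47.8]), array([62. , 83.6]), -79.1) [262 265] [300 296]
board ((515.387939453125, 340.5492858886719), (177.50225830078125, 147.69679260253906), 3.0290884971618652) [124 249] [187 328]
handle ((518.6181640625, 332.58233642578125), (88.95430755615234, 55.82484436035156), 2.8911190032958984) [122 255] [149 299]
```

View pics/cropg.png

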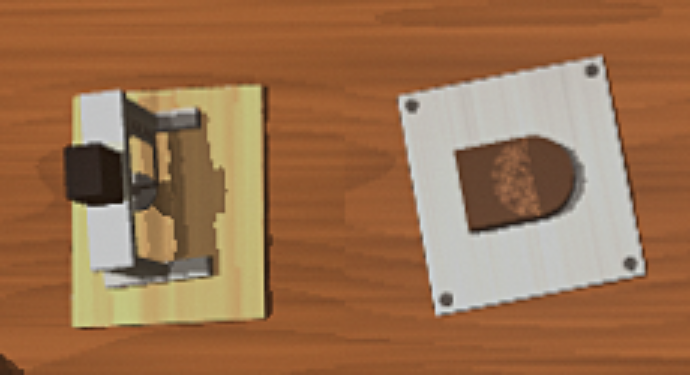

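Call:
{"fn": "drive_tool", "kwargs": {
  "commands": [
    [0,0,-0.3,0,0,-0.93,93],
    [0,0,-0.3,0,0,-0.93,93],
    [0,0,-0.3,0,0,-0.93,93],
    [0,0,-0.3,0,0,-0.93,93],
    [0,0,-0.3,0,0,-0.93,93],
    [0,0,-0.3,0,0,-0.93,93],
    [0,0,-0.3,0,0,-0.93,93],
    [0,0,-0.3,0,0,-0.93,93],
    [0,0,-0.3,0,0,-0.93,93]
  ]
}}

```text
t: 1.05
ee_pos: [144.7, -633.3, 286.0]
eef_rot: [-3.141, -0.001, 1.399]
wrist_force: [0.5, -0.3, -0.0]
opening: 92.7
gripper_force: 0.0
```

Call:
{"fn": "drive_tool", "kwargs": {
  "commands": [
    [0.92,0.735,0,0,0,0,93],
    [0.92,0.735,0,0,0,0,93],
    [0.92,0.735,0,0,0,0,93],
    [0.92,0.735,0,0,0,0,93],
    [0.92,0.735,0,0,0,0,93],
    [0.92,0.735,0,0,0,0,93],
    [0.92,0.735,0,0,0,0,93],
    [0.92,0.735,0,0,0,0,93],
    [0.92,0.735,0,0,0,0,93],
    [0.92,0.735,0,0,0,0,93],
    [0.92,0.735,0,0,0,0,93],
    [0.92,0.735,0,0,0,0,93],
    [0.92,0.735,0,0,0,0,93],
    [0.92,0.735,0,0,0,0,93],
    [0.92,0.735,0,0,0,0,93],
    [0.92,0.735,0,0,0,0,93],
    [0.92,0.735,0,0,0,0,93],
    [0.92,0.735,0,0,0,0,93],
    [0.92,0.735,0,0,0,0,93],
    [0.92,0.735,0,0,0,0,93]
  ]
}}

```text
t: 3.05
ee_pos: [588.3, -244.9, 285.7]
eef_rot: [-3.141, 0.0, 1.393]
wrist_force: [-0.2, 0.1, 0.3]
opening: 93.0
gripper_force: 0.0
```

```bash
cat > go.py <<'E'
from h import *
def tgt(yaw,tilt): return R.from_euler('xyz',[np.pi,0,np.radians(yaw)])*R.from_euler('y',tilt,degrees=True)
def go(p,yaw,tilt):
    s=read_state();p0=np.array(s['ee_pos']);R0=R.from_euler('xyz',s['eef_rot']);T=tgt(yaw,tilt)
    d=np.array(p)-p0
    print('t',round(float(s['t']),1),'pos',np.round(p0,1),'shift now-axes',np.round(R0.inv().apply(d)/25,2),'target-axes',np.round(T.inv().apply(d)/25,2),'turn',np.round(np.degrees((R0.inv()*T).as_rotvec())/8,2))
E
python3 - <<'E'
from go import *
L=np.array([632.9,-205.2]);u=np.array([np.cos(np.radians(79.8)),np.sin(np.radians(79.8))])
p=L+3*u
go([*p,60],79.8,-30)
c=capture('wrist');save(c,'w1')
tan=lambda f,h:(f[...,0]>170)&(f[...,1]>115)
from m import *
k,P=outline(c,(0,0,640,480),tan,16);print(dshape(P,(0,1)),k.min(0),k.max(0))
E
```

```text
t 3.0 pos [ 588.3 -244.9  285.7] shift now-axes [2.   1.49 9.03] target-axes [6.24 1.48 6.82] turn [-0.01 -3.75  0.01]
(array([ 610.3, -243.4]), array([420.5, 821.7]), 169.9) [0 0] [639 348]
```

View pics/w1.png

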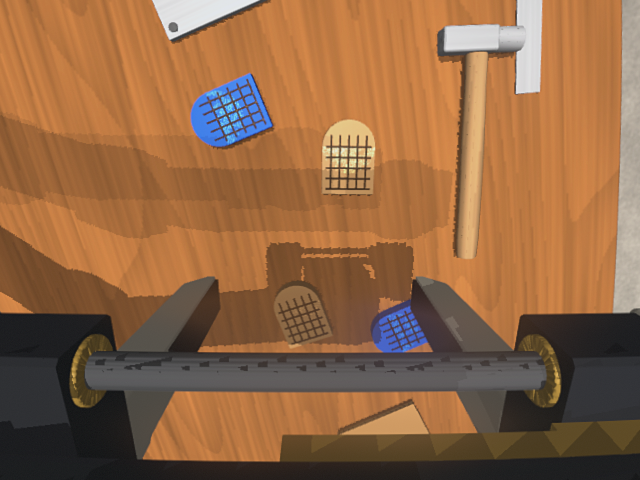

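```bash
python3 - <<'E'
from m import *
c=capture('wrist')
for r,z in(((312,110,386,202),16),((268,278,338,352),16)):
    x0,y0,x1,y1=r;hsv=cv2.cvtColor(c['frame'],cv2.COLOR_RGB2HSV)
    if x0==312: print(hsv[180,318:332].tolist(),hsv[125:130,349].tolist())
for p in ([322,194],[374,194],[322,150],[375,150],[348.5,119.5]): print(p,np.round(onz(c,[p],16)[0],1))
E
```

```text
[[14, 152, 153], [16, 129, 174], [16, 125, 190], [16, 124, 189], [16, 126, 188], [16, 125, 189], [16, 126, 192], [16, 126, 193], [16, 126, 138], [14, 117, 72], [15, 125, 133], [16, 125, 182], [16, 127, 190], [16, 127, 189]] [[13, 168, 205], [13, 169, 204], [13, 160, 203], [17, 123, 219], [20, 105, 230]]
[322, 194] [ 603.6 -235.5   16. ]
[374, 194] [ 663.7 -245.8   16. ]
[322, 150] [ 611.8 -185.8   16. ]
[375, 150] [ 671.3 -195.9   16. ]
[348.5, 119.5] [ 646.5 -157.9   16. ]
```

```bash
python3 - <<'E'
from m import *
c=capture('wrist');print(read_state()['ee_pos'],c['eye'],c['rotation'])
C=cloud(c)
for p in ([349,185],[300,170],[400,210],[200,180]): print(p,np.round(C[p[1],p[0]],1))
g=lambda f,h:(h[...,1]<140)&(h[...,2]>60)|(h[...,2]<100)
k,P=outline(c,(312,112,386,200),lambda f,h:(h[...,1]<140),16);print(dshape(P,(0,1)),k.min(0),k.max(0))
s=np.load('scene0.npy',allow_pickle=True).item()
save(dict(frame=cv2.resize(s['frame'][220:285,160:290],None,fx=4,fy=4)),'x')
k,P=outline(s,(218,244,266,280),lambda f,h:(h[...,1]<150),16);print(dshape(P,(0,1)),k.min(0),k.max(0))
k,P=outline(s,(300,215,380,270),lambda f,h:(h[...,1]<70)&(h[...,2]>100),10);print('plate',cv2.minAreaRect(P),k.min(0),k.max(0))
E
```

```text
[ 588.85724576 -242.93026882  285.43218302] [ 604.4080559  -166.85564171  451.00646096] [ 2.86848275e+00 -1.14619545e-03 -1.69591402e-01]
[349, 185] [ 634.  -232.4   15.6]
[300, 170] [ 580.  -207.2   -0.6]
[400, 210] [ 692.8 -276.1   -1.5]
[200, 180] [ 459.2 -198.2    0.6]
(array([ 634.7, -207.2]), array([60.4, 82.7]), 80.3) [320 126] [373 199]
(array([ 639., -204.]), array([69.7, 88.2]), 80.2) [225 253] [258 273]
plate ((533.6073608398438, 48.628562927246094), (178.5778045654297, 160.1971435546875), 10.801705360412598) [307 220] [372 265]
```

```bash
python3 - <<'E'
from go import *
go([634.5,-203,57],80,-30)
E
```

```text
t 3.2 pos [ 588.9 -242.9  285.4] shift now-axes [1.87 1.53 9.14] target-axes [6.21 1.52 6.97] turn [-0.   -3.76  0.02]
```

Call:
{"fn": "drive_tool", "kwargs": {
  "commands": [
    [0,0,0,0,-0.94,0,93],
    [0,0,0,0,-0.94,0,93],
    [0,0,0,0,-0.94,0,93],
    [0,0,0,0,-0.94,0,93],
    [0.776,0.19,0.871,0,0,0,93],
    [0.776,0.19,0.871,0,0,0,93],
    [0.776,0.19,0.871,0,0,0,93],
    [0.776,0.19,0.871,0,0,0,93],
    [0.776,0.19,0.871,0,0,0,93],
    [0.776,0.19,0.871,0,0,0,93],
    [0.776,0.19,0.871,0,0,0,93],
    [0.776,0.19,0.871,0,0,0,93],
    [0,0,0,0,0,0,93],
    [0,0,0,0,0,0,93],
    [0,0,0,0,0,0,93]
  ]
}}

```text
t: 4.7
ee_pos: [633.9, -207.6, 59.7]
eef_rot: [3.138, 0.526, 1.39]
wrist_force: [-0.1, -0.0, 0.8]
opening: 93.2
gripper_force: 0.0
```

```bash
python3 - <<'E'
from go import *
go([634.5,-203,7],80,-30)
E
```

```text
t 4.7 pos [ 633.9 -207.6   59.7] shift now-axes [ 1.22 -0.02  1.73] target-axes [ 1.21 -0.01  1.73] turn [ 0.    0.02 -0.04]
```

Call:
{"fn": "drive_tool", "kwargs": {
  "commands": [
    [0.4,0,0.58,0,0,0,93],
    [0.4,0,0.58,0,0,0,93],
    [0.4,0,0.57,0,0,0,93],
    [0,0,0,0,0,0,93],
    [0,0,0,0,0,0,93],
    [0,0,0,0,0,0,50],
    [0,0,0,0,0,0,50],
    [0,0,0,0,0,0,50],
    [0,0,0,0,0,0,50],
    [0,0,0,0,0,0,50],
    [0,0,0,0,0,0,50],
    [0,0,0,0,0,0,50],
    [0,0,0,0,0,0,50]
  ]
}}

```text
t: 6.0
ee_pos: [634.0, -201.7, 4.9]
eef_rot: [-3.141, 0.524, 1.394]
wrist_force: [-0.3, 0.0, -0.3]
opening: 59.5
gripper_force: 30.1
```

Call:
{"fn": "drive_tool", "kwargs": {
  "commands": [
    [-0.4,0,-0.69,0,0,0,50],
    [-0.4,0,-0.69,0,0,0,50],
    [-0.4,0,-0.69,0,0,0,50],
    [-0.4,0,-0.69,0,0,0,50],
    [-0.4,0,-0.69,0,0,0,50],
    [0,0,0,0,0.9375,0,50],
    [0,0,0,0,0.9375,0,50],
    [0,0,0,0,0.9375,0,50],
    [0,0,0,0,0.9375,0,50],
    [0,0,0,0,0.9375,0,50],
    [0,0,0,0,0.9375,0,50],
    [0,0,0,0,0.9375,0,50],
    [0,0,0,0,0.9375,0,50],
    [0,0,0,0,0.9375,0,50],
    [0,0,0,0,0.9375,0,50],
    [0,0,0,0,0.9375,0,50],
    [0,0,0,0,0.9375,0,50],
    [0,0,0,0,0,0,50],
    [0,0,0,0,0,0,50],
    [0,0,0,0,0,0,50]
  ]
}}

```text
t: 8.0
ee_pos: [635.2, -200.4, 108.2]
eef_rot: [3.133, -1.044, 1.403]
wrist_force: [-0.0, 0.5, -0.6]
opening: 59.6
gripper_force: 30.0
```

```bash
python3 - <<'E'
from go import *
go([615,-270,75],80,60)
c=capture('wrist');save(c,'w2')
c=capture('scene');cv2.imwrite('pics/s2.png',np.hstack([cv2.resize(c['frame'][130:330,130:330],(480,480))])[:,:,::-1])
E
```

```text
t 8.0 pos [ 635.2 -200.4  108.2] shift now-axes [-2.59 -0.32 -1.82] target-axes [-2.59 -0.31 -1.83] turn [0.01 0.03 0.03]
```

View pics/s2.png

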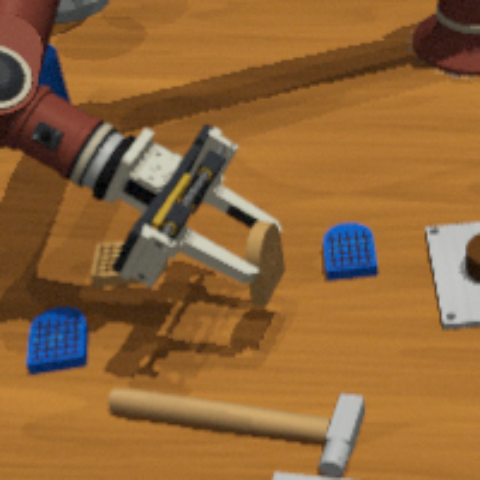

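```bash
python3 - <<'E'
from go import *
go([620,-255,60],80,60)
print(tgt(80,60).inv().apply([0,0,-1]))
E
```

```text
t 8.1 pos [ 635.2 -200.3  108.2] shift now-axes [-2.8  -0.23 -0.98] target-axes [-2.8  -0.22 -0.99] turn [0.01 0.03 0.03]
[-8.66025404e-01 -2.22044605e-16  5.00000000e-01]
```

Call:
{"fn": "drive_tool", "kwargs": {
  "commands": [
    [-0.56,-0.045,-0.2,0,0,0,50],
    [-0.56,-0.045,-0.2,0,0,0,50],
    [-0.56,-0.045,-0.2,0,0,0,50],
    [-0.56,-0.045,-0.2,0,0,0,50],
    [-0.56,-0.045,-0.2,0,0,0,50],
    [0,0,0,0,0,0,50],
    [0,0,0,0,0,0,50],
    [-0.14,0,0.08,0,0,0,50],
    [-0.14,0,0.08,0,0,0,50],
    [0,0,0,0,0,0,50],
    [0,0,0,0,0,0,50]
  ]
}}

```text
t: 9.2
ee_pos: [618.7, -256.4, 48.9]
eef_rot: [-3.141, -1.046, 1.394]
wrist_force: [-0.3, 0.4, -0.2]
opening: 59.7
gripper_force: 30.0
```

Call:
{"fn": "drive_tool", "kwargs": {
  "commands": [
    [-0.1,0,0.06,0,0,0,50],
    [0,0,0,0,0,0,50],
    [0,0,0,0,0,0,50]
  ]
}}

```text
t: 9.5
ee_pos: [619.1, -256.5, 46.8]
eef_rot: [3.139, -1.047, 1.395]
wrist_force: [-0.4, -0.8, 2.6]
opening: 59.9
gripper_force: 30.0
```

Call:
{"fn": "drive_tool", "kwargs": {
  "commands": [
    [-0.07,0,0.04,0,0,0,50],
    [0,0,0,0,0,0,50],
    [0,0,0,0,0,0,50]
  ]
}}

```text
t: 9.8
ee_pos: [619.1, -256.4, 46.7]
eef_rot: [3.138, -1.05, 1.398]
wrist_force: [-2.0, -1.3, 5.7]
opening: 59.5
gripper_force: 30.0
```

Call:
{"fn": "drive_tool", "kwargs": {
  "commands": [
    [0,0,0,0,0,0,93],
    [0,0,0,0,0,0,93],
    [0,0,0,0,0,0,93],
    [0,0,0,0,0,0,93],
    [0,0,0,0,0,0,93],
    [0,0,0,0,0,0,93],
    [0,0,-0.5,0,0,0,93],
    [0,0,-1,0,0,0,93],
    [0,0,-1,0,0,0,93],
    [0,0,-1,0,0,0,93],
    [0.87,0,-0.5,0,0,0,93],
    [0.87,0,-0.5,0,0,0,93],
    [0.87,0,-0.5,0,0,0,93],
    [0.87,0,-0.5,0,0,0,93],
    [0,0,0,0,0,0,93],
    [0,0,0,0,0,0,93]
  ]
}}

```text
t: 11.4
ee_pos: [605.5, -330.5, 189.1]
eef_rot: [3.14, -1.044, 1.396]
wrist_force: [-0.9, -0.1, -0.6]
opening: 92.9
gripper_force: 0.0
```

```bash
python3 - <<'E'
from m import *
c=capture('wrist');save(c,'w3')
E
```

```text
(no output)
```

View pics/w3.png

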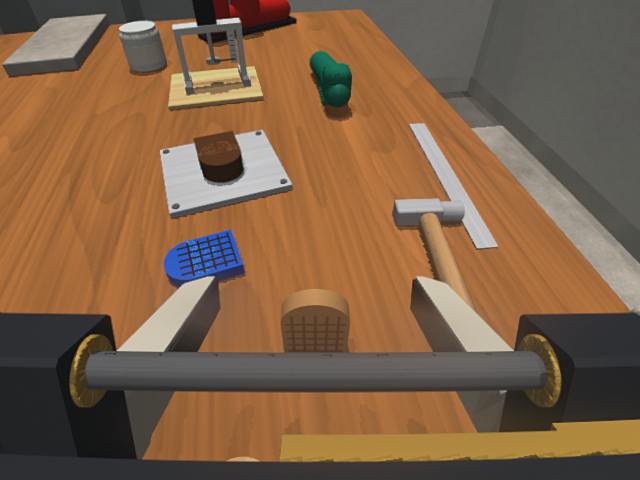

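Call:
{"fn": "drive_tool", "kwargs": {
  "commands": [
    [0,0,0,0,-1,0,93],
    [0,0,0,0,-1,0,93],
    [0,0,0,0,-1,0,93],
    [0,0,0,0,-1,0,93],
    [0,0,0,0,-1,0,93],
    [0,0,0,0,-1,0,93],
    [0,0,0,0,-1,0,93],
    [0,0,0,0,-1,0,93],
    [0,0,0,0,-1,0,93],
    [0,0,0,0,-1,0,93],
    [0,0,0,0,-1,0,93],
    [0,0,0,0,-1,0,93],
    [0,0,0,0,-1,0,93],
    [0,0,0,0,-1,0,93],
    [0,0,0,0,-1,0,93],
    [0,0,0,0,0,0,93],
    [0,0,0,0,0,0,93]
  ]
}}

```text
t: 13.15
ee_pos: [605.1, -330.7, 186.7]
eef_rot: [-3.135, 1.047, 1.4]
wrist_force: [0.4, -0.8, -0.1]
opening: 93.2
gripper_force: 0.0
```

```bash
python3 - <<'E'
from go import *
T=tgt(80,-60)
q=np.array([618.2,-261.3,42])
pre=q-T.apply([0,0,60])
go([*pre[:2],189],80,-60); go(pre,80,-60);print(pre)
E
```

```text
t 13.2 pos [ 605.1 -330.7  186.7] shift now-axes [ 2.37  0.02 -4.29] target-axes [ 2.37  0.03 -4.29] turn [-0.03  0.    0.01]
t 13.2 pos [ 605.1 -330.7  186.7] shift now-axes [ 6.42  0.04 -1.95] target-axes [ 6.43  0.03 -1.95] turn [-0.03  0.    0.01]
[ 627.22302399 -210.12788808   72.        ]
```

Call:
{"fn": "drive_tool", "kwargs": {
  "commands": [
    [0.475,0.006,-0.86,0,0,0,93],
    [0.475,0.006,-0.86,0,0,0,93],
    [0.475,0.006,-0.86,0,0,0,93],
    [0.475,0.006,-0.86,0,0,0,93],
    [0.475,0.006,-0.86,0,0,0,93],
    [0.81,0,0.468,0,0,0,93],
    [0.81,0,0.468,0,0,0,93],
    [0.81,0,0.468,0,0,0,93],
    [0.81,0,0.468,0,0,0,93],
    [0.81,0,0.468,0,0,0,93],
    [0,0,0,0,0,0,93],
    [0,0,0,0,0,0,93],
    [0,0,0,0,0,0,93]
  ]
}}

```text
t: 14.45
ee_pos: [628.5, -211.7, 75.5]
eef_rot: [3.134, 1.048, 1.385]
wrist_force: [-0.1, 0.3, -0.4]
opening: 93.1
gripper_force: 0.0
```

```bash
python3 - <<'E'
from go import *
go([618.2,-261.3,42],80,-60)
E
```

```text
t 14.4 pos [ 628.5 -211.7   75.5] shift now-axes [ 0.15 -0.06  2.43] target-axes [ 0.15 -0.06  2.43] turn [-0.02  0.01 -0.04]
```

Call:
{"fn": "drive_tool", "kwargs": {
  "commands": [
    [0.05,-0.02,0.8,0,0,0,93],
    [0.05,-0.02,0.8,0,0,0,93],
    [0.05,-0.02,0.83,0,0,0,93],
    [0,0,0,0,0,0,93],
    [0,0,0,0,0,0,93],
    [0,0,0,0,0,0,93]
  ]
}}

```text
t: 15.05
ee_pos: [617.8, -259.3, 39.5]
eef_rot: [3.141, 1.047, 1.394]
wrist_force: [-0.2, -0.6, -0.3]
opening: 92.5
gripper_force: 0.0
```

Call:
{"fn": "drive_tool", "kwargs": {
  "commands": [
    [0,0,0,0,0,0,50],
    [0,0,0,0,0,0,50],
    [0,0,0,0,0,0,50],
    [0,0,0,0,0,0,50],
    [0,0,0,0,0,0,50],
    [0,0,0,0,0,0,50],
    [0,0,0,0,0,0,50],
    [0,0,0,0,0,0,50]
  ]
}}

```text
t: 15.85
ee_pos: [617.5, -260.1, 39.8]
eef_rot: [3.141, 1.049, 1.393]
wrist_force: [0.1, 1.1, 0.2]
opening: 59.5
gripper_force: 30.0
```

Call:
{"fn": "drive_tool", "kwargs": {
  "commands": [
    [-0.6,0,-0.35,0,0,0,50],
    [-0.87,0,-0.5,0,0,0,50],
    [-0.87,0,-0.5,0,0,0,50],
    [-0.87,0,-0.5,0,0,0,50],
    [-0.6,0,-0.35,0,0,0,50],
    [0,0,0,0,0.9375,0,50],
    [0,0,0,0,0.9375,0,50],
    [0,0,0,0,0.9375,0,50],
    [0,0,0,0,0.9375,0,50],
    [0,0,0,0,0.9375,0,50],
    [0,0,0,0,0.9375,0,50],
    [0,0,0,0,0.9375,0,50],
    [0,0,0,0,0.9375,0,50],
    [0,0,0,0,0.9375,0,50],
    [0,0,0,0,0.9375,0,50],
    [0,0,0,0,0.9375,0,50],
    [0,0,0,0,0.9375,0,50],
    [0,0,0,0,0,0,50],
    [0,0,0,0,0,0,50]
  ]
}}

```text
t: 17.75
ee_pos: [616.5, -260.4, 149.0]
eef_rot: [-3.139, -0.521, 1.392]
wrist_force: [0.9, 0.7, -0.9]
opening: 59.7
gripper_force: 30.0
```

```bash
python3 - <<'E'
from go import *
go([529,47.8,140],100.8,30)
E
```

```text
t 17.8 pos [ 616.5 -260.4  149. ] shift now-axes [ 9.8  -5.63  6.05] target-axes [10.88 -1.13  6.7 ] turn [ 1.3   0.02 -2.28]
```

Call:
{"fn": "drive_tool", "kwargs": {
  "commands": [
    [0,0,0,0.433,0.007,-0.76,50],
    [0,0,0,0.433,0.007,-0.76,50],
    [0,0,0,0.433,0.007,-0.76,50],
    [0.837,-0.087,0.515,0,0,0,50],
    [0.837,-0.087,0.515,0,0,0,50],
    [0.837,-0.087,0.515,0,0,0,50],
    [0.837,-0.087,0.515,0,0,0,50],
    [0.837,-0.087,0.515,0,0,0,50],
    [0.837,-0.087,0.515,0,0,0,50],
    [0.837,-0.087,0.515,0,0,0,50],
    [0.837,-0.087,0.515,0,0,0,50],
    [0.837,-0.087,0.515,0,0,0,50],
    [0.837,-0.087,0.515,0,0,0,50],
    [0.837,-0.087,0.515,0,0,0,50],
    [0.837,-0.087,0.515,0,0,0,50],
    [0.837,-0.087,0.515,0,0,0,50],
    [0,0,0,0,0,0,50],
    [0,0,0,0,0,0,50],
    [0,0,0,0,0,0,50]
  ]
}}

```text
t: 19.65
ee_pos: [530.0, 48.1, 141.5]
eef_rot: [3.138, -0.522, 1.762]
wrist_force: [-0.3, -1.4, -1.7]
opening: 59.8
gripper_force: 30.0
```

```bash
python3 - <<'E'
from go import *
go([528.8,50,54],100.8,30)
c=capture('wrist');save(c,'w4')
print(tgt(100,30).inv().apply([0,0,-1]))
E
```

```text
t 19.6 pos [530.   48.1 141.5] shift now-axes [-1.68 -0.04  3.07] target-axes [-1.68 -0.03  3.07] turn [0.02 0.01 0.02]
[-5.00000000e-01 -1.11022302e-16  8.66025404e-01]
```

View pics/w4.png

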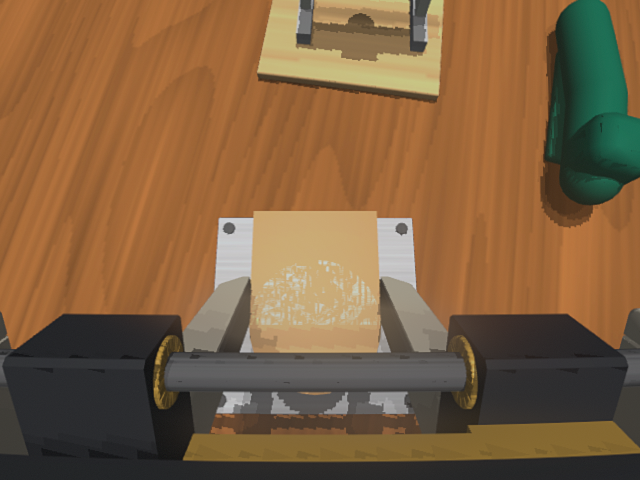

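Call:
{"fn": "drive_tool", "kwargs": {
  "commands": [
    [-0.42,-0.01,0.77,0,0,0,50],
    [-0.42,-0.01,0.77,0,0,0,50],
    [-0.42,-0.01,0.77,0,0,0,50],
    [-0.42,-0.01,0.76,0,0,0,50],
    [0,0,0,0,0,0,50],
    [0,0,0,0,0,0,50],
    [0,0,0,0,0,0,50]
  ]
}}

```text
t: 20.4
ee_pos: [529.4, 50.2, 54.8]
eef_rot: [3.137, -0.525, 1.762]
wrist_force: [0.3, 0.3, -1.1]
opening: 59.6
gripper_force: 30.0
```

```bash
python3 - <<'E'
from go import *
go([528.8,50,49],100.8,30)
E
```

```text
t 20.4 pos [529.4  50.2  54.8] shift now-axes [-0.12 -0.03  0.2 ] target-axes [-0.12 -0.02  0.2 ] turn [ 0.03 -0.01  0.01]
```

Call:
{"fn": "drive_tool", "kwargs": {
  "commands": [
    [-0.1,-0.02,0.17,0,0,0,50],
    [0,0,0,0,0,0,50],
    [0,0,0,0,0,0,50]
  ]
}}

```text
t: 20.7
ee_pos: [528.0, 50.0, 48.9]
eef_rot: [3.139, -0.525, 1.761]
wrist_force: [-0.5, -0.2, 0.4]
opening: 59.5
gripper_force: 30.0
```

Call:
{"fn": "drive_tool", "kwargs": {
  "commands": [
    [-0.04,0,0.07,0,0,0,50],
    [0,0,0,0,0,0,50],
    [0,0,0,0,0,0,50]
  ]
}}

```text
t: 21.0
ee_pos: [528.2, 50.2, 48.0]
eef_rot: [3.139, -0.525, 1.761]
wrist_force: [-0.7, -2.7, 6.7]
opening: 59.7
gripper_force: 30.0
```

Call:
{"fn": "drive_tool", "kwargs": {
  "commands": [
    [-0.03,0,0.05,0,0,0,50],
    [0,0,0,0,0,0,50],
    [0,0,0,0,0,0,50]
  ]
}}

```text
t: 21.3
ee_pos: [528.2, 50.2, 47.9]
eef_rot: [3.139, -0.525, 1.761]
wrist_force: [-2.7, -5.7, 15.4]
opening: 59.7
gripper_force: 30.0
```

Contact. Release, back off upward along the tool axis, then look.

Call:
{"fn": "drive_tool", "kwargs": {
  "commands": [
    [0.02,0,-0.04,0,0,0,50],
    [0,0,0,0,0,0,70],
    [0,0,0,0,0,0,80],
    [0,0,0,0,0,0,93],
    [0,0,0,0,0,0,93],
    [0,0,0,0,0,0,93],
    [0,0,0,0,0,0,93],
    [0,0,-0.5,0,0,0,93],
    [0,0,-1,0,0,0,93],
    [0,0,-1,0,0,0,93],
    [0,0,-1,0,0,0,93],
    [0,0,-1,0,0,0,93],
    [0,0,-1,0,0,0,93],
    [0,0,0,0,-0.94,0,93],
    [0,0,0,0,-0.94,0,93],
    [0,0,0,0,-0.94,0,93],
    [0,0,0,0,-0.94,0,93],
    [0,0,0,0,0,0,93],
    [0,0,0,0,0,0,93]
  ]
}}

```text
t: 23.2
ee_pos: [540.6, -17.0, 166.2]
eef_rot: [3.139, -0.0, 1.762]
wrist_force: [-0.0, -1.6, -0.2]
opening: 92.7
gripper_force: 0.0
```

```bash
python3 - <<'E'
from m import *
c=capture('top');save(c,'t5')
w=capture('wrist');save(w,'w5')
cv2.imwrite('pics/tw5.png',np.hstack([cv2.resize(c['frame'][225:345,225:345],(480,480))[:,:,::-1],cv2.resize(w['frame'],(320,240))[:,:,::-1].repeat(2,0)]))
tan=lambda f,h:(f[...,0]>150)&(f[...,1]>105)&(h[...,1]>70)
k,P=outline(c,(248,250,320,310),tan,56);print(dshape(P,(0,-1)),k.min(0),k.max(0))
E
```

```text
(array([526.5,  54.2]), array([59.4, 72.1]), -79.6) [261 265] [296 296]
```

View pics/tw5.png

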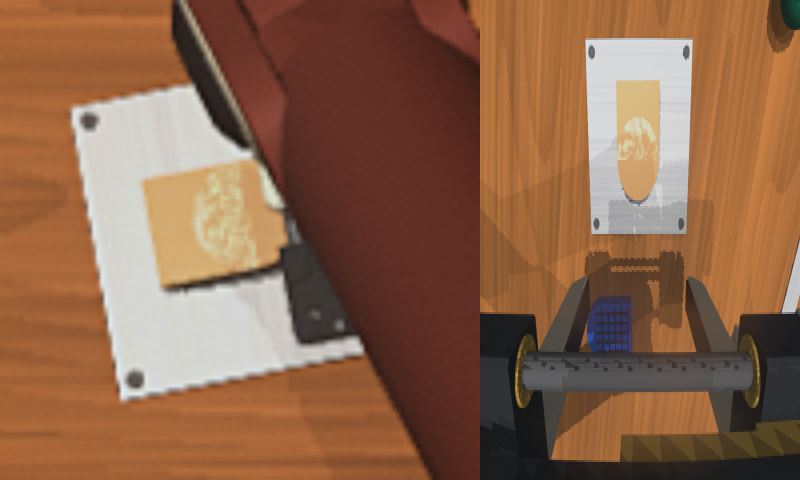

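```bash
python3 - <<'E'
from m import *
w=capture('wrist')
k,P=outline(w,(200,50,440,250),lambda f,h:(h[...,1]<60)&(h[...,2]>90),10);r=cv2.minAreaRect(P);print('plate',r)
k,P=outline(w,(260,70,380,215),lambda f,h:(h[...,1]>80)&(h[...,2]>110),56);print(dshape(P,(0,-1)),k.min(0),k.max(0))
E
```

```text
plate ((532.8506469726562, 41.25642395019531), (169.39285278320312, 149.91734313964844), 10.643567085266113)
(array([530.1,  46.3]), array([59.5, 83.3]), -79.2) [273  79] [358 199]
```

```bash
python3 - <<'E'
from m import *
w=capture('wrist')
k,P=outline(w,(180,10,460,250),lambda f,h:(h[...,1]<60)&(h[...,2]>80),10);r=cv2.minAreaRect(P);print('plate',r)
from go import *
L=np.array([542.5,-391.5]);a=np.radians(98.6);p=L+3*np.array([np.cos(a),np.sin(a)])
go([*p,200],98.6,0)
E
```

```text
plate ((531.9866943359375, 45.808189392089844), (169.531982421875, 159.57330322265625), 10.838051795959473)
t 23.4 pos [540.7 -20.3 164.7] shift now-axes [-14.49  -2.64  -1.42] target-axes [-14.57  -2.15  -1.41] turn [ 0.01 -0.    0.25]
```

Call:
{"fn": "drive_tool", "kwargs": {
  "commands": [
    [-0.92,-0.13,-0.14,0,0,0.02,93],
    [-0.92,-0.13,-0.14,0,0,0.02,93],
    [-0.92,-0.13,-0.14,0,0,0.02,93],
    [-0.92,-0.13,-0.14,0,0,0.02,93],
    [-0.92,-0.13,-0.14,0,0,0.02,93],
    [-0.92,-0.13,-0.14,0,0,0.02,93],
    [-0.92,-0.13,-0.14,0,0,0.02,93],
    [-0.92,-0.13,-0.14,0,0,0.02,93],
    [-0.92,-0.13,-0.14,0,0,0.02,93],
    [-0.92,-0.13,-0.14,0,0,0.02,93],
    [-0.92,-0.13,0,0,0,0.02,93],
    [-0.92,-0.13,0,0,0,0.02,93],
    [-0.92,-0.13,0,0,0,0,93],
    [-0.92,-0.13,0,0,0,0,93],
    [-0.92,-0.13,0,0,0,0,93],
    [-0.92,-0.13,0,0,0,0,93],
    [-0.92,-0.13,0,0,0,0,93],
    [-0.92,-0.13,0,0,0,0,93],
    [0,0,0,0,0,0,93],
    [0,0,0,0,0,0,93]
  ]
}}

```text
t: 25.4
ee_pos: [550.8, -436.2, 199.2]
eef_rot: [3.14, -0.003, 1.724]
wrist_force: [0.5, 1.6, 0.2]
opening: 93.2
gripper_force: 0.0
```

Call:
{"fn": "drive_tool", "kwargs": {
  "commands": [
    [0,0,0,0,0,0,93],
    [0,0,0,0,0,0,93]
  ]
}}

```text
t: 25.6
ee_pos: [552.4, -433.9, 200.5]
eef_rot: [3.139, -0.001, 1.729]
wrist_force: [-0.1, 0.2, 0.0]
opening: 92.9
gripper_force: 0.0
```

```bash
python3 - <<'E'
from m import *
w=capture('wrist');save(w,'w6')
k,P=outline(w,(220,60,420,300),lambda f,h:(h[...,1]<140),16);print(dshape(P,(0,1)),k.min(0),k.max(0))
from go import *
go([542,-388,57],98.6,-30)
E
```

```text
(array([ 543.6, -393.2]), array([60.3, 84.2]), 99.0) [278 120] [343 212]
t 25.6 pos [ 552.4 -434.1  200.6] shift now-axes [ 1.88 -0.14  5.75] target-axes [ 4.51 -0.14  4.03] turn [ 0.03 -3.75  0.05]
```

View pics/w6.png

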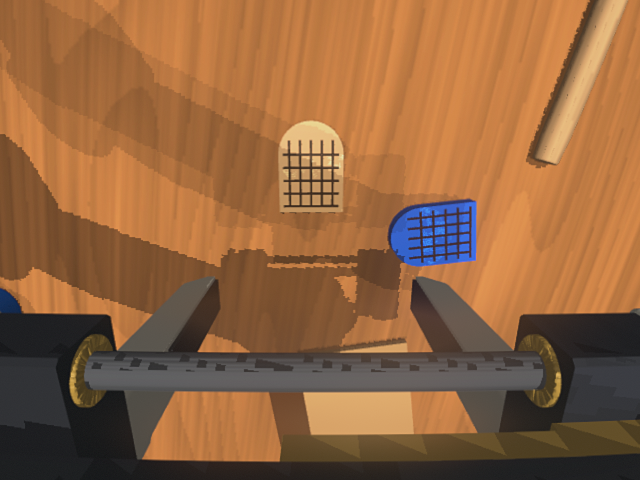

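Call:
{"fn": "drive_tool", "kwargs": {
  "commands": [
    [0,0,0,0,-0.94,0,93],
    [0,0,0,0,-0.94,0,93],
    [0,0,0,0,-0.94,0,93],
    [0,0,0,0,-0.94,0,93],
    [0.747,-0.02,0.675,0,0,0,93],
    [0.747,-0.02,0.675,0,0,0,93],
    [0.747,-0.02,0.675,0,0,0,93],
    [0.747,-0.02,0.675,0,0,0,93],
    [0.747,-0.02,0.675,0,0,0,93],
    [0.747,-0.02,0.675,0,0,0,93],
    [0,0,0,0,0,0,93],
    [0,0,0,0,0,0,93],
    [0,0,0,0,0,0,93],
    [0,0,0,0,0,0,93]
  ]
}}

```text
t: 27.05
ee_pos: [542.9, -391.4, 58.3]
eef_rot: [3.136, 0.527, 1.723]
wrist_force: [0.8, -0.2, -0.0]
opening: 93.2
gripper_force: 0.0
```

```bash
python3 - <<'E'
from go import *
go([542.5,-389,6.5],98.8,-30)
E
```

```text
t 27.1 pos [ 542.9 -391.4   58.3] shift now-axes [ 1.13 -0.01  1.74] target-axes [ 1.12 -0.    1.74] turn [ 0.03  0.02 -0.01]
```

Call:
{"fn": "drive_tool", "kwargs": {
  "commands": [
    [0.37,0,0.58,0,0,0,93],
    [0.37,0,0.58,0,0,0,93],
    [0.37,0,0.57,0,0,0,93],
    [0,0,0,0,0,0,93],
    [0,0,0,0,0,0,93],
    [0,0,0,0,0,0,50],
    [0,0,0,0,0,0,50],
    [0,0,0,0,0,0,50],
    [0,0,0,0,0,0,50],
    [0,0,0,0,0,0,50],
    [0,0,0,0,0,0,50],
    [0,0,0,0,0,0,50],
    [0,0,0,0,0,0,50]
  ]
}}

```text
t: 28.35
ee_pos: [541.9, -388.1, 5.3]
eef_rot: [3.139, 0.525, 1.725]
wrist_force: [-0.5, 0.2, 1.9]
opening: 59.6
gripper_force: 30.0
```

Call:
{"fn": "drive_tool", "kwargs": {
  "commands": [
    [-0.4,0,-0.69,0,0,0,50],
    [-0.4,0,-0.69,0,0,0,50],
    [-0.4,0,-0.69,0,0,0,50],
    [-0.4,0,-0.69,0,0,0,50],
    [-0.4,0,-0.69,0,0,0,50],
    [0,0,0,0,0.9375,0,50],
    [0,0,0,0,0.9375,0,50],
    [0,0,0,0,0.9375,0,50],
    [0,0,0,0,0.9375,0,50],
    [0,0,0,0,0,0,50],
    [0,0,0,0,0,0,50],
    [0,0,0,0,0,0,50]
  ]
}}

```text
t: 29.55
ee_pos: [541.7, -385.4, 104.2]
eef_rot: [-3.141, 0.013, 1.73]
wrist_force: [0.1, 0.9, -0.3]
opening: 60.0
gripper_force: 30.0
```

```bash
python3 - <<'E'
from go import *
go([615,-255,105],82,0)
E
```

```text
t 29.6 pos [ 541.7 -385.4  104.2] shift now-axes [ 4.69  3.72 -0.09] target-axes [ 5.57  2.18 -0.03] turn [0.01 0.1  2.14]
```

Call:
{"fn": "drive_tool", "kwargs": {
  "commands": [
    [0,0,0,0,0.03,0.71,50],
    [0,0,0,0,0.03,0.71,50],
    [0,0,0,0,0.04,0.72,50],
    [0.8,0.311,0,0,0,0,50],
    [0.8,0.311,0,0,0,0,50],
    [0.8,0.311,0,0,0,0,50],
    [0.8,0.311,0,0,0,0,50],
    [0.8,0.311,0,0,0,0,50],
    [0.8,0.311,0,0,0,0,50],
    [0.8,0.311,0,0,0,0,50],
    [0,0,0,0,0.9375,0,50],
    [0,0,0,0,0.9375,0,50],
    [0,0,0,0,0.9375,0,50],
    [0,0,0,0,0.9375,0,50],
    [0,0,0,0,0.9375,0,50],
    [0,0,0,0,0.9375,0,50],
    [0,0,0,0,0.9375,0,50],
    [0,0,0,0,0.9375,0,50],
    [0,0,0,0,0,0,50],
    [0,0,0,0,0,0,50]
  ]
}}

```text
t: 31.55
ee_pos: [615.6, -255.3, 104.5]
eef_rot: [3.139, -1.046, 1.432]
wrist_force: [0.3, 0.6, 0.7]
opening: 59.8
gripper_force: 30.0
```

```bash
python3 - <<'E'
from go import *
go([615,-255,52],82,60)
E
```

```text
t 31.6 pos [ 615.6 -255.3  104.5] shift now-axes [-1.81 -0.03  1.06] target-axes [-1.81 -0.02  1.06] turn [0.01 0.01 0.  ]
```

Call:
{"fn": "drive_tool", "kwargs": {
  "commands": [
    [-0.6,0,0.35,0,0,0,50],
    [-0.6,0,0.35,0,0,0,50],
    [-0.6,0,0.35,0,0,0,50],
    [0,0,0,0,0,0,50],
    [0,0,0,0,0,0,50],
    [0,0,0,0,0,0,50]
  ]
}}

```text
t: 32.15
ee_pos: [616.0, -257.5, 53.6]
eef_rot: [3.133, -1.048, 1.433]
wrist_force: [0.2, -0.1, -0.3]
opening: 59.5
gripper_force: 30.0
```

Call:
{"fn": "drive_tool", "kwargs": {
  "commands": [
    [-0.1,0,0.06,0,0,0,50],
    [0,0,0,0,0,0,50],
    [0,0,0,0,0,0,50]
  ]
}}

```text
t: 32.45
ee_pos: [615.6, -257.5, 50.0]
eef_rot: [3.135, -1.048, 1.432]
wrist_force: [1.1, -0.1, -0.5]
opening: 59.3
gripper_force: 30.0
```

Call:
{"fn": "drive_tool", "kwargs": {
  "commands": [
    [-0.09,0,0.05,0,0,0,50],
    [0,0,0,0,0,0,50],
    [0,0,0,0,0,0,50]
  ]
}}

```text
t: 32.75
ee_pos: [615.5, -257.4, 47.2]
eef_rot: [3.136, -1.048, 1.431]
wrist_force: [-0.2, -0.4, -0.9]
opening: 59.8
gripper_force: 30.0
```

Call:
{"fn": "drive_tool", "kwargs": {
  "commands": [
    [-0.06,0,0.035,0,0,0,50],
    [0,0,0,0,0,0,50],
    [0,0,0,0,0,0,50]
  ]
}}

```text
t: 33.05
ee_pos: [615.8, -257.3, 46.3]
eef_rot: [3.135, -1.049, 1.432]
wrist_force: [-0.4, -0.9, 2.6]
opening: 59.8
gripper_force: 30.0
```

Call:
{"fn": "drive_tool", "kwargs": {
  "commands": [
    [-0.04,0,0.02,0,0,0,50],
    [0,0,0,0,0,0,50],
    [0,0,0,0,0,0,50]
  ]
}}

```text
t: 33.35
ee_pos: [615.8, -257.2, 46.3]
eef_rot: [3.134, -1.051, 1.433]
wrist_force: [-1.6, -1.4, 5.1]
opening: 59.6
gripper_force: 30.0
```

Call:
{"fn": "drive_tool", "kwargs": {
  "commands": [
    [0,0,0,0,0,0,93],
    [0,0,0,0,0,0,93],
    [0,0,0,0,0,0,93],
    [0,0,0,0,0,0,93],
    [0,0,0,0,0,0,93],
    [0,0,0,0,0,0,93],
    [0,0,-0.5,0,0,0,93],
    [0,0,-1,0,0,0,93],
    [0,0,-1,0,0,0,93],
    [0,0,-1,0,0,0,93],
    [0.87,0,-0.5,0,0,0,93],
    [0.87,0,-0.5,0,0,0,93],
    [0.87,0,-0.5,0,0,0,93],
    [0.87,0,-0.5,0,0,0,93],
    [0,0,0,0,0,0,93],
    [0,0,0,0,0,0,93]
  ]
}}

```text
t: 34.95
ee_pos: [604.5, -331.9, 189.5]
eef_rot: [3.134, -1.046, 1.434]
wrist_force: [0.5, 0.5, -1.5]
opening: 93.1
gripper_force: 0.0
```

Call:
{"fn": "drive_tool", "kwargs": {
  "commands": [
    [0,0,0,0,-1,0,93],
    [0,0,0,0,-1,0,93],
    [0,0,0,0,-1,0,93],
    [0,0,0,0,-1,0,93],
    [0,0,0,0,-1,0,93],
    [0,0,0,0,-1,0,93],
    [0,0,0,0,-1,0,93],
    [0,0,0,0,-1,0,93],
    [0,0,0,0,-1,0,93],
    [0,0,0,0,-1,0,93],
    [0,0,0,0,-1,0,93],
    [0,0,0,0,-1,0,93],
    [0,0,0,0,-1,0,93],
    [0,0,0,0,-1,0,93],
    [0,0,0,0,-1,0,93],
    [0,0,0,0,0,0,93],
    [0,0,0,0,0,0,93]
  ]
}}

```text
t: 36.65
ee_pos: [604.0, -332.1, 187.2]
eef_rot: [-3.141, 1.045, 1.428]
wrist_force: [0.1, -0.5, 0.3]
opening: 93.1
gripper_force: 0.0
```

```bash
python3 - <<'E'
from go import *
T=tgt(82,-60)
q=np.array([615.1,-261.9,43])
pre=q-T.apply([0,0,60])
go([*pre[:2],189],82,-60); print(pre)
E
```

```text
t 36.6 pos [ 604.  -332.1  187.2] shift now-axes [ 2.41  0.03 -4.29] target-axes [ 2.4   0.05 -4.3 ] turn [-0.03 -0.02 -0.01]
[ 622.33164646 -210.44416175   73.        ]
```

Call:
{"fn": "drive_tool", "kwargs": {
  "commands": [
    [0.48,0.01,-0.86,0,0,0,93],
    [0.48,0.01,-0.86,0,0,0,93],
    [0.48,0.01,-0.86,0,0,0,93],
    [0.48,0.01,-0.86,0,0,0,93],
    [0.48,0.01,-0.86,0,0,0,93],
    [0.81,0,0.468,0,0,0,93],
    [0.81,0,0.468,0,0,0,93],
    [0.81,0,0.468,0,0,0,93],
    [0.81,0,0.468,0,0,0,93],
    [0.81,0,0.468,0,0,0,93],
    [0,0,0,0,0,0,93],
    [0,0,0,0,0,0,93],
    [0,0,0,0,0,0,93],
    [0,0,0,0,0,0,93]
  ]
}}

```text
t: 38.05
ee_pos: [624.3, -211.1, 75.2]
eef_rot: [3.13, 1.046, 1.416]
wrist_force: [-0.6, 0.6, 0.4]
opening: 93.0
gripper_force: 0.0
```

```bash
python3 - <<'E'
from m import *
from go import *
go([615.1,-261.9,43],82,-60)
c=capture('scene');cv2.imwrite('pics/s7.png',cv2.resize(c['frame'][130:330,130:380],(600,480))[:,:,::-1])
E
```

```text
t 38.0 pos [ 624.3 -211.1   75.2] shift now-axes [ 0.08 -0.08  2.43] target-axes [ 0.09 -0.08  2.43] turn [-0.01 -0.01 -0.06]
```

View pics/s7.png

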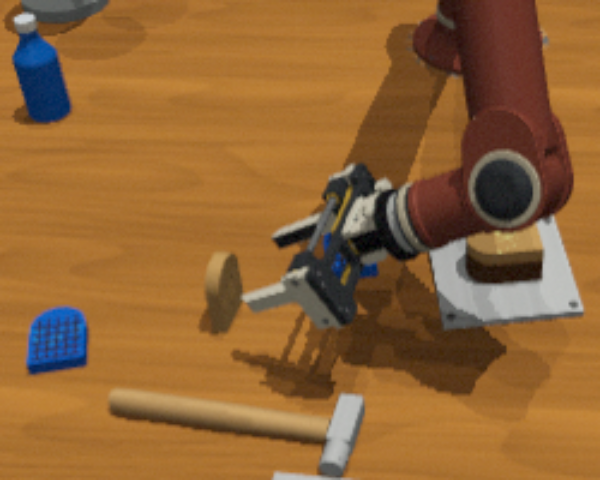

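Call:
{"fn": "drive_tool", "kwargs": {
  "commands": [
    [0,-0.03,0.8,0,0,0,93],
    [0,-0.03,0.8,0,0,0,93],
    [0,-0.02,0.86,0,0,0,93],
    [0,0,0,0,0,0,93],
    [0,0,0,0,0,0,93],
    [0,0,0,0,0,0,50],
    [0,0,0,0,0,0,50],
    [0,0,0,0,0,0,50],
    [0,0,0,0,0,0,50],
    [0,0,0,0,0,0,50],
    [0,0,0,0,0,0,50],
    [0,0,0,0,0,0,50],
    [0,0,0,0,0,0,50]
  ]
}}

```text
t: 39.4
ee_pos: [614.3, -262.9, 42.8]
eef_rot: [3.135, 1.046, 1.421]
wrist_force: [0.9, 0.1, 0.7]
opening: 59.6
gripper_force: 30.0
```

Call:
{"fn": "drive_tool", "kwargs": {
  "commands": [
    [-0.6,0,-0.35,0,0,0,50],
    [-0.87,0,-0.5,0,0,0,50],
    [-0.87,0,-0.5,0,0,0,50],
    [-0.87,0,-0.5,0,0,0,50],
    [-0.6,0,-0.35,0,0,0,50],
    [0,0,0,0,0.9375,0,50],
    [0,0,0,0,0.9375,0,50],
    [0,0,0,0,0.9375,0,50],
    [0,0,0,0,0.9375,0,50],
    [0,0,0,0,0.9375,0,50],
    [0,0,0,0,0.9375,0,50],
    [0,0,0,0,0.9375,0,50],
    [0,0,0,0,0.9375,0,50],
    [0,0,0,0,0.9375,0,50],
    [0,0,0,0,0.9375,0,50],
    [0,0,0,0,0.9375,0,50],
    [0,0,0,0,0.9375,0,50],
    [0,0,0,0,0,0,50],
    [0,0,0,0,0,0,50]
  ]
}}

```text
t: 41.3
ee_pos: [612.9, -263.5, 151.9]
eef_rot: [3.14, -0.523, 1.427]
wrist_force: [0.1, 0.5, -0.3]
opening: 60.1
gripper_force: 30.0
```

```bash
python3 - <<'E'
from go import *
go([529,47.5,140],100.8,30)
E
```

```text
t 41.3 pos [ 612.9 -263.5  151.9] shift now-axes [10.01 -5.11  6.32] target-axes [10.89 -0.96  6.84] turn [ 1.2   0.   -2.06]
```

Call:
{"fn": "drive_tool", "kwargs": {
  "commands": [
    [0,0,0,0.4,0,-0.687,50],
    [0,0,0,0.4,0,-0.687,50],
    [0,0,0,0.4,0,-0.687,50],
    [0.837,-0.074,0.526,0,0,0,50],
    [0.837,-0.074,0.526,0,0,0,50],
    [0.837,-0.074,0.526,0,0,0,50],
    [0.837,-0.074,0.526,0,0,0,50],
    [0.837,-0.074,0.526,0,0,0,50],
    [0.837,-0.074,0.526,0,0,0,50],
    [0.837,-0.074,0.526,0,0,0,50],
    [0.837,-0.074,0.526,0,0,0,50],
    [0.837,-0.074,0.526,0,0,0,50],
    [0.837,-0.074,0.526,0,0,0,50],
    [0.837,-0.074,0.526,0,0,0,50],
    [0.837,-0.074,0.526,0,0,0,50],
    [0.837,-0.074,0.526,0,0,0,50],
    [0,0,0,0,0,0,50],
    [0,0,0,0,0,0,50],
    [0,0,0,0,0,0,50]
  ]
}}

```text
t: 43.2
ee_pos: [530.2, 47.5, 141.0]
eef_rot: [3.138, -0.521, 1.762]
wrist_force: [-0.5, -0.1, -0.8]
opening: 60.0
gripper_force: 30.0
```

```bash
python3 - <<'E'
from go import *
go([529,47.2,67],100.8,30)
E
```

```text
t 43.2 pos [530.2  47.5 141. ] shift now-axes [-1.48 -0.06  2.57] target-axes [-1.48 -0.05  2.56] turn [0.01 0.02 0.02]
```

Call:
{"fn": "drive_tool", "kwargs": {
  "commands": [
    [-0.37,-0.015,0.64,0,0,0,50],
    [-0.37,-0.015,0.64,0,0,0,50],
    [-0.37,-0.015,0.64,0,0,0,50],
    [-0.37,-0.015,0.64,0,0,0,50],
    [0,0,0,0,0,0,50],
    [0,0,0,0,0,0,50],
    [0,0,0,0,0,0,50],
    [0,0,0,0,0,0,50]
  ]
}}

```text
t: 44.0
ee_pos: [529.3, 47.4, 67.7]
eef_rot: [3.137, -0.523, 1.761]
wrist_force: [0.4, 0.4, -0.8]
opening: 59.6
gripper_force: 30.0
```

Call:
{"fn": "drive_tool", "kwargs": {
  "commands": [
    [-0.05,0,0.087,0,0,0,50],
    [0,0,0,0,0,0,50],
    [0,0,0,0,0,0,50]
  ]
}}

```text
t: 44.3
ee_pos: [528.5, 47.4, 64.2]
eef_rot: [3.14, -0.524, 1.761]
wrist_force: [-0.3, 0.3, -1.2]
opening: 59.7
gripper_force: 30.0
```

Call:
{"fn": "drive_tool", "kwargs": {
  "commands": [
    [-0.03,0.02,0.052,0,0,0,50],
    [0,0,0,0,0,0,50],
    [0,0,0,0,0,0,50]
  ]
}}

```text
t: 44.6
ee_pos: [528.9, 47.6, 62.6]
eef_rot: [3.14, -0.524, 1.761]
wrist_force: [-0.1, 0.5, -1.2]
opening: 59.5
gripper_force: 30.0
```

Call:
{"fn": "drive_tool", "kwargs": {
  "commands": [
    [-0.025,0,0.043,0,0,0,50],
    [0,0,0,0,0,0,50],
    [0,0,0,0,0,0,50]
  ]
}}

```text
t: 44.9
ee_pos: [529.1, 47.6, 61.6]
eef_rot: [3.139, -0.524, 1.761]
wrist_force: [0.2, -0.8, 2.2]
opening: 59.7
gripper_force: 30.0
```

Call:
{"fn": "drive_tool", "kwargs": {
  "commands": [
    [-0.01,0,0.02,0,0,0,50],
    [0,0,0,0,0,0,70],
    [0,0,0,0,0,0,80],
    [0,0,0,0,0,0,93],
    [0,0,0,0,0,0,93],
    [0,0,0,0,0,0,93],
    [0,0,0,0,0,0,93],
    [0,0,-0.5,0,0,0,93],
    [0,0,-1,0,0,0,93],
    [0,0,-1,0,0,0,93],
    [0,0,-1,0,0,0,93],
    [0,0,-1,0,0,0,93],
    [0,0,-1,0,0,0,93],
    [0,0,0,0,-0.94,0,93],
    [0,0,0,0,-0.94,0,93],
    [0,0,0,0,-0.94,0,93],
    [0,0,0,0,-0.94,0,93],
    [0,0,0,0,0,0,93],
    [0,0,0,0,0,0,93],
    [0,0,0,0,0,0,93]
  ]
}}

```text
t: 46.9
ee_pos: [541.8, -22.2, 179.6]
eef_rot: [3.141, 0.001, 1.756]
wrist_force: [0.5, 0.3, -0.8]
opening: 93.1
gripper_force: 0.0
```

```bash
python3 - <<'E'
from m import *
w=capture('wrist');save(w,'w8');c=capture('top');save(c,'t8')
k,P=outline(w,(180,10,460,250),lambda f,h:(h[...,1]<60)&(h[...,2]>80),10);print('plate',cv2.minAreaRect(P))
k,P=outline(w,(240,50,400,225),lambda f,h:(h[...,1]>80)&(h[...,2]>110),72);print(dshape(P,(0,-1)),k.min(0),k.max(0))
cv2.imwrite('pics/w8c.png',np.hstack([cv2.resize(w['frame'][20:260,180:460],(560,480)),cv2.resize(c['frame'][220:340,90:150],(240,480))])[:,:,::-1])
E
```

```text
plate ((532.0284423828125, 45.97606658935547), (169.38734436035156, 159.4593963623047), 10.717226028442383)
(array([530.3,  46.8]), array([59.3, 82.6]), -79.3) [272  75] [358 195]
```

View pics/w8c.png

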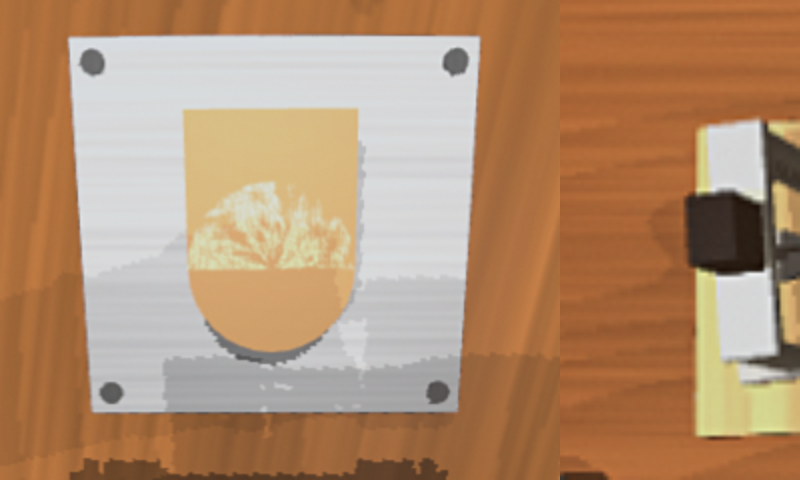

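```bash
python3 - <<'E'
from go import *
go([520,215,300],93,0)
E
```

```text
t 47.0 pos [541.7 -22.5 179.2] shift now-axes [ 9.5   0.89 -4.83] target-axes [ 9.53 -0.37 -4.83] turn [0.   0.   0.95]
```

Call:
{"fn": "drive_tool", "kwargs": {
  "commands": [
    [0,0,-0.6,0,0,0.95,93],
    [0.6,-0.03,-0.5,0,0,0,93],
    [0.8,-0.03,-0.5,0,0,0,93],
    [0.8,-0.03,-0.5,0,0,0,93],
    [0.8,-0.03,-0.5,0,0,0,93],
    [0.8,-0.03,-0.5,0,0,0,93],
    [0.8,-0.03,-0.5,0,0,0,93],
    [0.8,-0.03,-0.5,0,0,0,93],
    [0.8,-0.03,-0.5,0,0,0,93],
    [0.8,-0.03,-0.2,0,0,0,93],
    [0.8,-0.03,0,0,0,0,93],
    [0.8,-0.03,0,0,0,0,93],
    [0.8,-0.03,0,0,0,0,93],
    [0,0,0,0,0,0,93],
    [0,0,0,0,0,0,93],
    [0,0,0,0,0,0,93],
    [0,0,0,0,0,0,93]
  ]
}}

```text
t: 48.7
ee_pos: [519.6, 213.0, 299.6]
eef_rot: [3.14, 0.002, 1.625]
wrist_force: [-0.2, -0.5, 0.1]
opening: 93.2
gripper_force: 0.0
```

```bash
python3 - <<'E'
from m import *
print(read_state()['ee_pos'])
w=capture('wrist');save(w,'w9');np.save('w9.npy',w,allow_pickle=True)
c=capture('top');save(c,'t9')
C=cloud(w);m=(w['frame'].max(-1)<50)&(C[...,2]>155)&(C[...,2]<180);print(m.sum())
mk=m.astype(np.uint8)*255;cs,_=cv2.findContours(mk,cv2.RETR_EXTERNAL,cv2.CHAIN_APPROX_NONE)
k=max(cs,key=cv2.contourArea).reshape(-1,2);P=onz(w,k,167)[:,:2].astype(np.float32);print(cv2.minAreaRect(P),k.min(0),k.max(0))
E
```

```text
[519.57434577 212.9577915  299.64198275]
255
((525.34912109375, 336.9775695800781), (36.271278381347656, 14.444867134094238), 22.624065399169922) [305  43] [350  69]
```

View pics/w9.png

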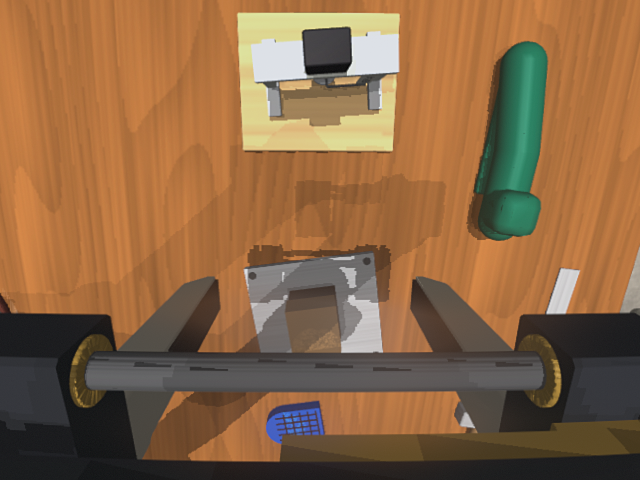

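```bash
python3 - <<'E'
from m import *
w=np.load('w9.npy',allow_pickle=True).item();C=cloud(w);f=w['frame']
for col in(315,340): print([(r,int(f[r,col].max()),int(C[r,col,2])) for r in range(22,80,3)])
hsv=cv2.cvtColor(f,cv2.COLOR_RGB2HSV)
def rect(m,z):
    cs,_=cv2.findContours(m.astype(np.uint8),cv2.RETR_EXTERNAL,cv2.CHAIN_APPROX_NONE)
    k=max(cs,key=cv2.contourArea).reshape(-1,2);print(cv2.minAreaRect(onz(w,k,z)[:,:2].astype(np.float32)),k.min(0),k.max(0))
m=np.zeros((480,640),bool);m[:100,220:420]=1
rect(m&(f.max(-1)<60)&(C[...,2]>158),167)
rect(m&(((hsv[...,1]<50)&(f.max(-1)>150)&(C[...,2]>112))|((f.max(-1)<60)&(C[...,2]>112))),122)
mb=np.zeros((480,640),bool);mb[:165,220:420]=1
rect(mb&(f[...,1]>0)&(hsv[...,0]>18)&(hsv[...,0]<35)|(mb&(hsv[...,1]<50)),10)
E
```

```text
[(22, 221, 8), (25, 221, 8), (28, 209, 9), (31, 71, 166), (34, 70, 166), (37, 71, 165), (40, 71, 165), (43, 71, 164), (46, 72, 164), (49, 71, 165), (52, 72, 165), (55, 73, 165), (58, 72, 167), (61, 71, 164), (64, 57, 166), (67, 18, 162), (70, 19, 148), (73, 26, 127), (76, 136, 120), (79, 86, 55)]
[(22, 221, 8), (25, 226, 10), (28, 49, 165), (31, 68, 166), (34, 68, 166), (37, 67, 164), (40, 66, 166), (43, 67, 166), (46, 66, 165), (49, 67, 166), (52, 65, 166), (55, 64, 165), (58, 67, 165), (61, 65, 165), (64, 25, 165), (67, 17, 156), (70, 17, 139), (73, 111, 121), (76, 87, 113), (79, 198, 9)]
((522.66162109375, 346.1587829589844), (34.12749099731445, 26.36787986755371), 6.338621139526367) [303  28] [350  68]
((521.7992553710938, 351.0656433105469), (123.03741455078125, 37.711212158203125), 6.887687683105469) [251  28] [397  81]
((518.8541259765625, 338.6415710449219), (180.16934204101562, 148.00022888183594), 3.159207582473755) [237  13] [399 150]
```

```bash
python3 - <<'E'
from go import *
go([521.3,347.8,200],96.5,0)
E
```

```text
t 48.8 pos [519.6 213.2 299.7] shift now-axes [5.38 0.36 3.98] target-axes [5.34 0.68 3.99] turn [ 0.01  0.01 -0.42]
```

Call:
{"fn": "drive_tool", "kwargs": {
  "commands": [
    [0,0,0,0,0,-0.42,93],
    [0.89,0.113,0.3,0,0,0,93],
    [0.89,0.113,0.3,0,0,0,93],
    [0.89,0.113,0.3,0,0,0,93],
    [0.89,0.113,0.3,0,0,0,93],
    [0.89,0.113,0.3,0,0,0,93],
    [0.89,0.113,0.3,0,0,0,93],
    [0,0,0.73,0,0,0,93],
    [0,0,0.73,0,0,0,93],
    [0,0,0.73,0,0,0,93],
    [0,0,0,0,0,0,93],
    [0,0,0,0,0,0,93],
    [0,0,0,0,0,0,93]
  ]
}}

```text
t: 50.1
ee_pos: [521.6, 349.1, 201.1]
eef_rot: [3.138, -0.0, 1.685]
wrist_force: [0.0, 0.3, 0.3]
opening: 92.9
gripper_force: 0.0
```

```bash
python3 - <<'E'
from go import *
go([521.3,347.8,131],96.5,0)
E
```

```text
t 50.1 pos [521.6 349.1 201.1] shift now-axes [-0.05 -0.03  2.81] target-axes [-0.05 -0.02  2.81] turn [ 0.03 -0.    0.01]
```

Call:
{"fn": "drive_tool", "kwargs": {
  "commands": [
    [-0.02,-0.01,0.9,0,0,0,93],
    [-0.02,-0.01,0.9,0,0,0,93],
    [-0.01,0,0.96,0,0,0,93],
    [0,0,0,0,0,0,93],
    [0,0,0,0,0,0,93],
    [0,0,0,0,0,0,30],
    [0,0,0,0,0,0,30],
    [0,0,0,0,0,0,30],
    [0,0,0,0,0,0,30],
    [0,0,0,0,0,0,30],
    [0,0,0,0,0,0,30],
    [0,0,0,0,0,0,30],
    [0,0,0,0,0,0,30],
    [0,0,0,0,0,0,30]
  ]
}}

```text
t: 51.5
ee_pos: [521.2, 347.4, 130.9]
eef_rot: [3.139, 0.001, 1.685]
wrist_force: [1.5, 1.0, -0.5]
opening: 35.9
gripper_force: 30.0
```

Call:
{"fn": "drive_tool", "kwargs": {
  "commands": [
    [0,0,-0.4,0,0,0,30],
    [0,0,-0.6,0,0,0,30],
    [0,0,-0.6,0,0,0,30],
    [0,0,-0.6,0,0,0,30],
    [0,0,-0.6,0,0,0,30],
    [0,0,-0.6,0,0,0,30],
    [0,0,-0.6,0,0,0,30],
    [0,0,0,0,0,0,30],
    [0,0,0,0,0,0,30],
    [0,0,0,0,0,0,30]
  ]
}}

```text
t: 52.5
ee_pos: [520.2, 346.7, 230.0]
eef_rot: [3.141, 0.002, 1.686]
wrist_force: [1.2, -1.3, -5.4]
opening: 35.7
gripper_force: 30.0
```

```bash
python3 - <<'E'
from go import *
go([530,47.5,230],100.8,0)
E
```

```text
t 52.5 pos [520.2 346.7 230. ] shift now-axes [-11.93  -0.98   0.03] target-axes [-11.83  -1.86   0.  ] turn [ 0.    0.02 -0.53]
```

Call:
{"fn": "drive_tool", "kwargs": {
  "commands": [
    [0,0,0,0,0,-0.53,30],
    [-0.4,-0.06,0,0,0,0,30],
    [-0.7,-0.11,0,0,0,0,30],
    [-0.7,-0.11,0,0,0,0,30],
    [-0.7,-0.11,0,0,0,0,30],
    [-0.7,-0.11,0,0,0,0,30],
    [-0.7,-0.11,0,0,0,0,30],
    [-0.7,-0.11,0,0,0,0,30],
    [-0.7,-0.11,0,0,0,0,30],
    [-0.7,-0.11,0,0,0,0,30],
    [-0.7,-0.11,0,0,0,0,30],
    [-0.7,-0.11,0,0,0,0,30],
    [-0.7,-0.11,0,0,0,0,30],
    [-0.7,-0.11,0,0,0,0,30],
    [-0.7,-0.11,0,0,0,0,30],
    [-0.7,-0.11,0,0,0,0,30],
    [-0.7,-0.11,0,0,0,0,30],
    [-0.23,-0.04,0,0,0,0,30],
    [0,0,0,0,0,0,30],
    [0,0,0,0,0,0,30]
  ]
}}

```text
t: 54.5
ee_pos: [529.6, 66.9, 231.2]
eef_rot: [3.14, -0.0, 1.76]
wrist_force: [0.7, -0.3, -6.0]
opening: 36.1
gripper_force: 30.0
```

```bash
python3 - <<'E'
from go import *
go([530,47.5,137],100.8,0)
s=read_state();print(s['opening'],s['gripper_force'])
E
```

```text
t 54.5 pos [529.6  66.9 231.2] shift now-axes [-0.77 -0.14  3.77] target-axes [-0.77 -0.13  3.77] turn [ 0.01 -0.    0.01]
36.073439789025116 29.98409628868103
```

Call:
{"fn": "drive_tool", "kwargs": {
  "commands": [
    [-0.4,-0.07,0,0,0,0,30],
    [-0.37,-0.06,0,0,0,0,30],
    [0,0,0,0,0,0,30],
    [0,0,0,0,0,0,30],
    [0,0,0.5,0,0,0,30],
    [0,0,0.5,0,0,0,30],
    [0,0,0.5,0,0,0,30],
    [0,0,0.5,0,0,0,30],
    [0,0,0.5,0,0,0,30],
    [0,0,0.5,0,0,0,30],
    [0,0,0.4,0,0,0,30],
    [0,0,0.3,0,0,0,30],
    [0,0,0,0,0,0,30],
    [0,0,0,0,0,0,30]
  ]
}}

```text
t: 55.9
ee_pos: [530.4, 46.4, 138.7]
eef_rot: [3.14, 0.001, 1.76]
wrist_force: [-0.0, -0.3, -3.9]
opening: 35.8
gripper_force: 30.0
```

Call:
{"fn": "drive_tool", "kwargs": {
  "commands": [
    [0,0,0.12,0,0,0,30],
    [0,0,0,0,0,0,30],
    [0,0,0,0,0,0,30]
  ]
}}

```text
t: 56.2
ee_pos: [530.9, 46.5, 136.0]
eef_rot: [3.138, 0.001, 1.76]
wrist_force: [-0.5, -0.4, -4.1]
opening: 35.7
gripper_force: 30.0
```

Call:
{"fn": "drive_tool", "kwargs": {
  "commands": [
    [0,0,0.12,0,0,0,30],
    [0,0,0,0,0,0,30],
    [0,0,0,0,0,0,30]
  ]
}}

```text
t: 56.5
ee_pos: [530.8, 46.4, 132.7]
eef_rot: [3.139, 0.001, 1.76]
wrist_force: [0.4, 0.3, -3.8]
opening: 35.9
gripper_force: 30.0
```

Call:
{"fn": "drive_tool", "kwargs": {
  "commands": [
    [0,0,0.05,0,0,0,30],
    [0,0,0,0,0,0,30],
    [0,0,0,0,0,0,30]
  ]
}}

```text
t: 56.8
ee_pos: [530.7, 46.3, 131.4]
eef_rot: [3.139, 0.001, 1.76]
wrist_force: [1.5, 1.3, -3.3]
opening: 36.1
gripper_force: 30.0
```

Call:
{"fn": "drive_tool", "kwargs": {
  "commands": [
    [0,0,0.05,0,0,0,30],
    [0,0,0,0,0,0,30],
    [0,0,0,0,0,0,30]
  ]
}}

```text
t: 57.1
ee_pos: [530.8, 46.4, 130.7]
eef_rot: [3.139, 0.002, 1.76]
wrist_force: [-0.3, -0.1, 2.4]
opening: 35.7
gripper_force: 30.0
```

Call:
{"fn": "drive_tool", "kwargs": {
  "commands": [
    [0,0,0,0,0,0,93],
    [0,0,0,0,0,0,93],
    [0,0,0,0,0,0,93],
    [0,0,0,0,0,0,93],
    [0,0,0,0,0,0,93],
    [0,0,0,0,0,0,93],
    [0,0,0,0,0,0,93],
    [0,0,0,0,0,0,93],
    [0,0,0,0,0,0,93],
    [0,0,0,0,0,0,93],
    [0,0,0,0,0,0,93],
    [0,0,-0.5,0,0,0,93],
    [0,0,-0.8,0,0,0,93],
    [0,0,-0.8,0,0,0,93],
    [0,0,-0.8,0,0,0,93],
    [0,0,-0.8,0,0,0,93],
    [0,0,-0.8,0,0,0,93],
    [0,0,0,0,0,0,93],
    [0,0,0,0,0,0,93]
  ]
}}

```text
t: 59.0
ee_pos: [530.1, 46.3, 242.9]
eef_rot: [3.139, 0.002, 1.76]
wrist_force: [-0.5, -0.6, -0.4]
opening: 93.3
gripper_force: 0.0
```

```bash
python3 - <<'E'
from m import *
print(read_state()['ee_pos'])
c=capture('scene');t=capture('wrist')
cv2.imwrite('pics/s10.png',np.hstack([cv2.resize(c['frame'][170:280,290:400],(400,400)),cv2.resize(t['frame'],(400,300),).copy().__class__((400,400,3),np.uint8)*0 if 0 else cv2.resize(t['frame'],(400,400))])[:,:,::-1])
E
```

```text
[530.14233092  46.32389311 242.85920945]
```

View pics/s10.png

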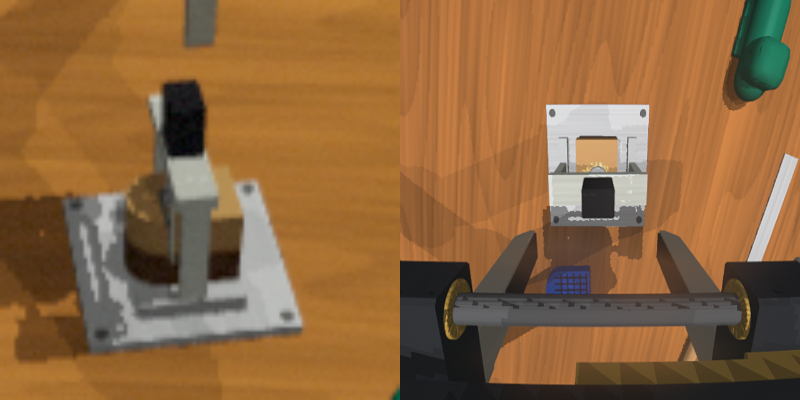

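```bash
cat > hd.py <<'E'
from m import *
def handle(w):
    C=cloud(w);f=w['frame'];m=(f.max(-1)<90)&(C[...,2]>159)&(C[...,2]<176)&(abs(C[...,0]-525)<90)
    m[265:]=0
    cs,_=cv2.findContours(m.astype(np.uint8),cv2.RETR_EXTERNAL,cv2.CHAIN_APPROX_NONE)
    k=max(cs,key=cv2.contourArea).reshape(-1,2)
    print('handle',cv2.minAreaRect(onz(w,k,167)[:,:2].astype(np.float32)),k.min(0),k.max(0))
E
python3 - <<'E'
from hd import *
w=capture('wrist');handle(w)
k,P=outline(w,(180,60,460,290),lambda f,h:(h[...,1]<60)&(h[...,2]>80),10);print('plate',cv2.minAreaRect(P))
E
```

```text
handle ((531.4465942382812, 48.62792205810547), (35.026161193847656, 26.57796859741211), 10.795758247375488) [291 223] [343 261]
plate ((532.3096923828125, 46.59925079345703), (172.57252502441406, 159.14627075195312), 10.795120239257812)
```

Call:
{"fn": "drive_tool", "kwargs": {
  "commands": [
    [0,0,0.9,0,0,0,93],
    [0,0,0.9,0,0,0,93],
    [0,0,0.9,0,0,0,93],
    [0,0,0.9,0,0,0,93],
    [0,0,0.86,0,0,0,93],
    [0,0,0,0,0,0,93],
    [0,0,0,0,0,0,93],
    [0,0,0,0,0,0,30],
    [0,0,0,0,0,0,30],
    [0,0,0,0,0,0,30],
    [0,0,0,0,0,0,30],
    [0,0,0,0,0,0,30],
    [0,0,0,0,0,0,30],
    [0,0,0,0,0,0,30],
    [0,0,0,0,0,0,30],
    [0,0,0,0,0,0,30]
  ]
}}

```text
t: 60.75
ee_pos: [530.8, 46.3, 131.1]
eef_rot: [3.139, 0.001, 1.76]
wrist_force: [0.8, -0.3, -0.4]
opening: 36.1
gripper_force: 30.0
```

Call:
{"fn": "drive_tool", "kwargs": {
  "commands": [
    [0,0,-0.3,0,0,0,30],
    [0,0,-0.5,0,0,0,30],
    [0,0,-0.6,0,0,0,30],
    [0,0,-0.6,0,0,0,30],
    [0,0,-0.6,0,0,0,30],
    [0,0,-0.6,0,0,0,30],
    [0,0,-0.6,0,0,0,30],
    [0,0,-0.3,0,0,0,30],
    [0,0,0,0,0,0,30],
    [0,0,0,0,0,0,30]
  ]
}}

```text
t: 61.75
ee_pos: [529.6, 46.0, 233.1]
eef_rot: [3.141, 0.002, 1.76]
wrist_force: [0.8, -0.0, -4.7]
opening: 36.1
gripper_force: 30.0
```

```bash
python3 - <<'E'
from go import *
go([517.3,340.2,231],93.5,0)
E
```

```text
t 61.8 pos [529.6  46.  233.1] shift now-axes [11.65  1.73  0.07] target-axes [11.78  0.23  0.08] turn [0.   0.01 0.92]
```

Call:
{"fn": "drive_tool", "kwargs": {
  "commands": [
    [0,0,0,0,0,0.46,30],
    [0,0,0,0,0,0.46,30],
    [0.4,0.01,0,0,0,0,30],
    [0.75,0.015,0,0,0,0,30],
    [0.75,0.015,0,0,0,0,30],
    [0.75,0.015,0,0,0,0,30],
    [0.75,0.015,0,0,0,0,30],
    [0.75,0.015,0,0,0,0,30],
    [0.75,0.015,0,0,0,0,30],
    [0.75,0.015,0,0,0,0,30],
    [0.75,0.015,0,0,0,0,30],
    [0.75,0.015,0,0,0,0,30],
    [0.75,0.015,0,0,0,0,30],
    [0.75,0.015,0,0,0,0,30],
    [0.75,0.015,0,0,0,0,30],
    [0.75,0.015,0,0,0,0,30],
    [0.75,0.015,0,0,0,0,30],
    [0.75,0.015,0,0,0,0,30],
    [0.13,0,0,0,0,0,30],
    [0,0,0,0,0,0,30]
  ]
}}

```text
t: 63.75
ee_pos: [517.3, 341.4, 232.6]
eef_rot: [3.141, 0.002, 1.634]
wrist_force: [0.2, 0.2, -5.4]
opening: 35.8
gripper_force: 30.0
```

Call:
{"fn": "drive_tool", "kwargs": {
  "commands": [
    [0,0,0,0,0,0,30],
    [0,0,0,0,0,0,30],
    [0,0,0.5,0,0,0,30],
    [0,0,0.5,0,0,0,30],
    [0,0,0.5,0,0,0,30],
    [0,0,0.5,0,0,0,30],
    [0,0,0.5,0,0,0,30],
    [0,0,0.5,0,0,0,30],
    [0,0,0.5,0,0,0,30],
    [0,0,0.3,0,0,0,30],
    [0,0,0,0,0,0,30],
    [0,0,0,0,0,0,30],
    [0,0,0,0,0,0,30]
  ]
}}

```text
t: 65.05
ee_pos: [518.9, 341.2, 139.2]
eef_rot: [3.138, -0.0, 1.631]
wrist_force: [0.6, 0.0, -4.9]
opening: 36.2
gripper_force: 30.0
```

Call:
{"fn": "drive_tool", "kwargs": {
  "commands": [
    [0,0,0.15,0,0,0,30],
    [0,0,0.1,0,0,0,30],
    [0,0,0,0,0,0,30],
    [0,0,0,0,0,0,30]
  ]
}}

```text
t: 65.45
ee_pos: [518.5, 340.5, 132.0]
eef_rot: [3.14, 0.001, 1.631]
wrist_force: [0.0, -0.5, -4.7]
opening: 35.6
gripper_force: 30.0
```

Call:
{"fn": "drive_tool", "kwargs": {
  "commands": [
    [0,0,0.06,0,0,0,30],
    [0,0,0,0,0,0,30],
    [0,0,0,0,0,0,30]
  ]
}}

```text
t: 65.75
ee_pos: [518.8, 341.0, 131.2]
eef_rot: [3.139, 0.0, 1.631]
wrist_force: [0.7, -0.6, -0.8]
opening: 35.7
gripper_force: 30.0
```

Call:
{"fn": "drive_tool", "kwargs": {
  "commands": [
    [0,0,0.04,0,0,0,30],
    [0,0,0,0,0,0,30],
    [0,0,0,0,0,0,30]
  ]
}}

```text
t: 66.05
ee_pos: [518.9, 341.0, 131.1]
eef_rot: [3.138, 0.0, 1.631]
wrist_force: [-0.1, -1.7, 5.9]
opening: 35.9
gripper_force: 30.0
```

Release, rise, retreat towards the jig for a look.

Call:
{"fn": "drive_tool", "kwargs": {
  "commands": [
    [0,0,-0.02,0,0,0,93],
    [0,0,0,0,0,0,93],
    [0,0,0,0,0,0,93],
    [0,0,0,0,0,0,93],
    [0,0,0,0,0,0,93],
    [0,0,0,0,0,0,93],
    [0,0,0,0,0,0,93],
    [0,0,-0.5,0,0,0,93],
    [0,0,-1,0,0,0,93],
    [0,0,-1,0,0,0,93],
    [0,0,-1,0,0,0,93],
    [0,0,-1,0,0,0,93],
    [0,0,-1,0,0,0,93],
    [-0.8,0,-0.5,0,0,0,93],
    [-0.8,0,-0.5,0,0,0,93],
    [-0.8,0,0,0,0,0,93],
    [-0.8,0,0,0,0,0,93],
    [-0.8,0,0,0,0,0,93],
    [0,0,0,0,0,0,93],
    [0,0,0,0,0,0,93]
  ]
}}

```text
t: 68.05
ee_pos: [524.2, 241.5, 293.4]
eef_rot: [3.139, -0.0, 1.631]
wrist_force: [-1.3, -0.6, 0.3]
opening: 92.9
gripper_force: 0.0
```

```bash
python3 - <<'E'
from hd import *
w=capture('wrist');save(w,'w11');handle(w);C=cloud(w)
s=capture('scene');save(s,'s11');Cs=cloud(s)
f=w['frame'];hsv=cv2.cvtColor(f,cv2.COLOR_RGB2HSV).astype(int)
k,P=outline(w,(200,0,440,230),lambda f,h:((h[...,0]>18)&(h[...,0]<35))|(h[...,1]<50),10);print('board',cv2.minAreaRect(P),k.min(0),k.max(0))
t=capture('top');
k,P=outline(t,(248,250,320,310),lambda f,h:(f[...,0]>150)&(f[...,1]>105)&(h[...,1]>70),72);print('lift',dshape(P,(0,-1)),k.min(0),k.max(0))
cv2.imwrite('pics/f11.png',np.hstack([cv2.resize(t['frame'][220:345,90:340],(500,400)),cv2.resize(s['frame'][180:280,290:480],(300,400))])[:,:,::-1])
E
```

```text
handle ((520.3472290039062, 340.6592712402344), (34.891353607177734, 25.2220401763916), 3.4589266777038574) [292  78] [339 114]
board ((517.714599609375, 339.1461181640625), (178.72479248046875, 148.50831604003906), 2.7510414123535156) [232  39] [394 175]
lift (array([536.2,  32.5]), array([43.4, 57.6]), -132.0) [273 263] [299 286]
```

View pics/f11.png

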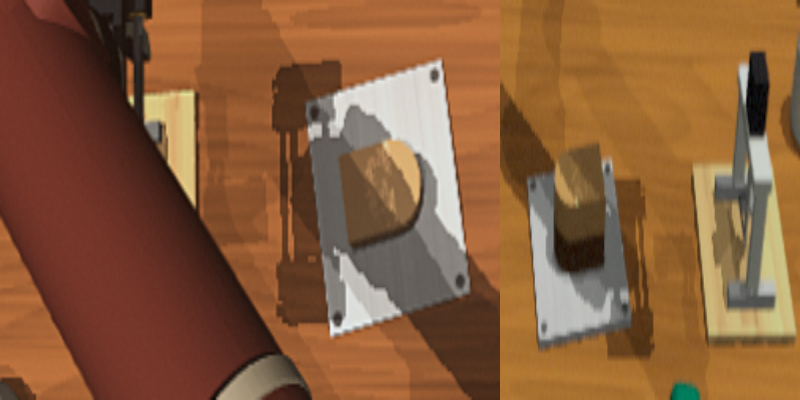

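```bash
python3 - <<'E'
from hd import *
t=capture('top')
k,P=outline(t,(250,250,320,310),lambda f,h:(h[...,1]>70)&(h[...,2]>70)&(f[...,1]>55),72);print('lift',dshape(P,(0,-1)),k.min(0),k.max(0))
k,P=outline(t,(225,225,345,340),lambda f,h:(h[...,1]<60)&(h[...,2]>70),10);print('plate',cv2.minAreaRect(P))
E
```

```text
lift (array([528.1,  48.5]), array([61.3, 85.1]), -79.2) [259 263] [300 295]
plate ((529.7381591796875, 47.819610595703125), (170.7174835205078, 159.74781799316406), 10.70722770690918)
```

Stack is centred within 2 mm and the gauge within 3 mm; handing in.

```bash
python3 -c "
from plant import *
print(close_job())"
```

```text
the job is handed in; nothing more can be done
None
```

Job handed in: both lifts present are stacked scored face down on the heel base (top lift measured within about 2 mm of the jig centre). The gauge stood on the jig plate over the stack and was released, though I did not read its height. It is now back upright about 3 mm from the middle of its board. The judge returned no verdict.

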